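Line up a toppled hand stamp over a tag blank

TASK

The hand stamp has toppled: stand it upright on its foot on the bare table and let go of it. Then take it by its grip block, carry it up and across over the rack of standing tags, and finish while holding it still and upright about 10 mm above the blank tag on the jig, centred on the tag and with the foot's long side along the tag's long side, so that the customer can approve the placing. Nothing may touch the rack, the jig or its tag at any time, and leave the tumbler, the cup and the pile of tags where they are.

Things in the scene. Friction and masses are not known exactly. Their poses are not given: they have to be found in the camera images.
- stamp: Loose hand stamp, 0.28-0.44 kg, 100 mm tall: steel foot 64 (x) by 50 (y) by 24 mm high, round stem 25 mm thick, wooden grip block on top; most weight in the foot, so from a lean under 20 degrees it settles upright. Origin: centre of the flat underside; z from foot to grip. It starts lying, z level 25 mm above the table and roughly to +y (26 degrees either way), x level, on either side of the rack.
- stamp_grip (a point): Centre of the stamp's wooden grip block: 85 mm from the underside along the stamp's z axis; the block is 36 (x) by 50 (y) by 30 mm high, so its top is at 100 mm and its lower face at 70 mm. Axes as stamp. While the stamp lies, the 36 mm width is level and the 50 mm is upright.
- jig: Fixed flat aluminium plate 150 (x) by 110 (y) by 12 mm high on the table, with the blank tag fixed on top of it. Origin: centre of the underside; z up. It is turned by up to 29 degrees.
- tag_center (a point): Centre of the top face of the blank tag on the jig, 18 mm above the table: a dark wooden plate 94 mm (x, long side) by 66 mm (y), with a narrower strap end 22 mm by 30 mm at its +x side that is not counted in the centre. Low rails 60 mm long on the tag's two long sides stay 2 mm below its top. Axes as jig.
- rack: Fixed rack of finished tags between the stamp and the jig: light wooden base 240 (x) by 60 (y) by 16 mm with seven thin dark tags standing on edge in a row, top 80 mm above the table. Origin: centre of the underside; x along the row; it is turned by up to 14 degrees.
- tumbler: Bystander: white tumbler with wooden lid, 68 mm diameter, 150 mm tall, loose. Origin: centre of the underside.
- cup: Bystander: red coffee cup with black lid, 80 mm at the widest, 100 mm tall, loose. Origin: centre of the underside.
- tag_pile: Bystander: pile of black tags, 92 by 64 by 30 mm high, moves as one, loose. Origin: centre of the underside.
There are look-alikes about, which are no part of the job. Several things look just like the stamp: the one meant starts farthest from the robot's base. There is more than one size of the jig; the one meant has the size given above.

How it is judged:
By the outcome, as a careful person would: the job done as asked, in the order asked, and still so for the second after the job is handed in, while the arm keeps its last pose, push and grip.
It also fails if it takes over 64 s, if anything falls off the work surface, if the arm or the gripper's body presses on something with over 40 N, if the wrist force passes 120 N, or if a joint passes its speed limit or range.

ROBOT

A 7-joint arm with a two-finger parallel gripper is mounted at the origin on the work surface. World frame = base frame: x ahead of the robot, y to its left, z up, the work surface at z = 0. Lengths are in m, angles in rad, forces in N, time in s.
With the tool pointing down it reaches from about 0.425 to 0.925 m from the base axis. Payload 6.8 kg.
Tool frame: the origin (TCP) lies at the very end of the fingers, on their centre line; the grasp point (between the pads) lies 19 mm behind it (r.grip_depth is the distance from the TCP to the grasp point, in m); z points along the fingers, y is the direction in which the jaws open and shut (so a half turn about z gives the same grasp; the last joint's range is limited). The gripper opens to 85 mm and grips with 20 to 120 N. Pads are 22 mm wide; open, the fingers measure 114 mm over their backs; the gripper's body (76 mm by 85 mm) begins 54 mm behind the grasp point. The pads swing forward as they close: fully open they stand 13 mm farther back than shut.
Start: joints at [1.091, 0.477, 0.022, 1.555, -0.011, 1.109, -0.083], TCP at [0.245, -0.629, 0.231] pointing down, gripper open.
Joint ranges: [-2.96, 2.96], [-0.34, 2.1], [-1.41, 1.46], [0.24, 2.44], [-1.37, 4.51], [0.17, 1.92], [-2.96, 2.96]. Speed limits (rad/s): [2.39, 2.39, 3.14, 3.14, 3.14, 3.14, 3.14].

INTERFACE

Orientations are given as a rotation vector (axis times angle).
In Python, from bench import r, grab_frame gives the robot as it stands. The module is installed in compiled form; this text tells all that it offers.
- The arm moves only by the tool play_rows, never from a script. Its argument "increments" is a list of rows, each a list of 7 numbers: the shift along the tool's x, y, z in mm, then the turn, a rotation vector about the tool's x, y, z in rad, then the closure in counts, from 0 (fully open) to 255 (shut). In form: [[tx, ty, tz, rx, ry, rz, claw], ...]. A call has 1 to 5 rows; each row shifts and turns the pose as measured when the row begins, along the tool's axes as they then stand; what a row does not reach is not made up. A row lasts 1/10 s, in which the tool goes at most 50 mm and 8.59 degrees, less where a joint would pass 70% of its speed; a pose out of reach is approached as far as the arm can. A call is refused whole if a number of a shift passes 50 or a number of a turn 0.15, either way. A call with a gripper value outside its range is refused whole. The fingers move at their own pace and stop on an object; "force" is the grip in N (left out, the last holds). Time passes only in rows, so rows that do not move let the fingers close. It gives the time, the measured TCP pose, the force and the opening at its end, in the units of the state.
- r.get_obs(): the state, without advancing time (a new reading comes with each control period).
- grab_frame(name): name is "scene" or "top" or "wrist"; returns a dict with "color" (400x640x3 uint8, blue, green, red), "depth" (400x640 float32, m along the optical axis (not along the pixel's ray), 0 where there is no reading), "K" (3x3 intrinsics, pixels), "T" (4x4, takes a point from camera to world coordinates). Camera axes: x right, y up, looking along -z (the intrinsics and any distortion apply to the point x, -y, -z); pixel columns grow to the right and rows downward; lengths in m; the calibration is good to about 2 mm. A picture is of the moment at which its call begins.
- r.hand_in(): hands the job in, once; it reports no verdict.
The state is a dict: "clock": time; "joints": joint angles; "qvel": joint speeds; "tau": joint torques, N m; "tcp_pos": TCP position; "orientation": TCP orientation; "contact_force": force on the tool from outside, world axes, zero at the start; "moment": the same for the moment, N m; "grip_width": finger opening in m.
Only numpy, scipy, OpenCV 4.12 (cv2) and the standard library are available. Lean on these libraries where they do the work, as an engineer would, in place of code of your own. Each camera call takes 0.05 s, during which the arm holds its last target.

## Working session

There is one attempt and no reset: what is moved stays moved. The work goes in short steps, Python scripts to look and compute and a tool call to move; the robot and the scene stay as the last step left them, time stands still between calls to the robot, and variables do not carry over. Pictures are saved under pics/ and viewed, and the job is handed in when it is done.

Besides the shell and the picture viewer there is one more tool, called after "Request:" by a JSON object that holds its "method" and its "body". play_rows: Moves the arm, as the interface text tells. Its arguments: {"type":"object","properties":{"increments":{"type":"array","items":{"type":"array","items":{"type":"number"}}},"force":{"type":"number"}},"required":["increments"]}

```bash
mkdir -p pics
cat > h.py <<'E'
import numpy as np, cv2
from bench import r, grab_frame
from scipy.spatial.transform import Rotation as R
def pts(f):
    d=f['depth'];K=f['K'];v,u=np.mgrid[0:d.shape[0],0:d.shape[1]]
    p=np.stack([(u-K[0,2])/K[0,0]*d,-(v-K[1,2])/K[1,1]*d,-d,np.ones_like(d)],-1)
    w=p@np.array(f['T']).T
    w=w[...,:3]; w[d==0]=np.nan
    return w
def ray(f,u,v,z):
    K=f['K'];T=np.array(f['T'])
    d=T[:3,:3]@np.array([(u-K[0,2])/K[0,0],-(v-K[1,2])/K[1,1],-1]);o=T[:3,3]
    return o+d*(z-o[2])/d[2]
E
python3 - <<'E'
from h import *
import pickle
for n in ['scene','top','wrist']:
    f=grab_frame(n); cv2.imwrite(f'pics/{n}0.png',f['color']); pickle.dump(f,open(f'{n}0.pkl','wb'))
    print(n,np.round(f['K'],1).tolist(),np.round(f['T'],3).tolist(), (f['depth']>0).mean(), [k for k in f])
print(r.get_obs())
E
```

```text
scene [[419.2, 0.0, 317.4], [0.0, 419.2, 195.9], [0.0, 0.0, 1.0]] [[0.022, -0.603, 0.797, 1.464], [1.0, 0.025, -0.009, -0.045], [-0.015, 0.797, 0.603, 0.799], [0.0, 0.0, 0.0, 1.0]] 0.99593359375 ['color', 'depth', 'K', 'T']
top [[363.0, 0.0, 323.3], [0.0, 363.0, 198.9], [0.0, 0.0, 1.0]] [[0.002, 0.988, -0.155, 0.33], [-1.0, 0.001, -0.004, -0.034], [-0.004, 0.155, 0.988, 1.066], [0.0, 0.0, 0.0, 1.0]] 0.9960390625 ['color', 'depth', 'K', 'T']
wrist [[318.9, 0.0, 318.8], [0.0, 318.9, 192.9], [0.0, 0.0, 1.0]] [[0.362, 0.892, 0.271, 0.314], [-0.932, 0.347, 0.104, -0.602], [-0.001, -0.291, 0.957, 0.372], [0.0, 0.0, 0.0, 1.0]] 0.99605859375 ['color', 'depth', 'K', 'T']
{'clock': 0.15, 'joints': array([ 1.09089199,  0.47759838,  0.02233677,  1.5561987 , -0.01151184,
        1.10933009, -0.08311857]), 'qvel': array([-5.74631067e-04, -1.39719472e-03,  1.48781473e-03, -1.81744412e-03,
        7.01933463e-04, -1.28191846e-03,  2.26188713e-06]), 'tau': array([ 2.03919197e-03, -5.96924257e+01,  1.60979815e+00, -2.81490344e+01,
        1.26400383e-02,  6.57062978e-03,  8.42448884e-06]), 'tcp_pos': array([ 0.24506324, -0.62845293,  0.23056765]), 'orientation': array([-3.08612045e+00, -5.80423067e-01,  5.35324331e-04]), 'contact_force': array([-0.88948875, -0.27177463, -0.12694512]), 'moment': array([ 0.02344104,  0.05977314, -0.01749201]), 'grip_width': 0.08555770994531164}
```

View pics/scene0.png

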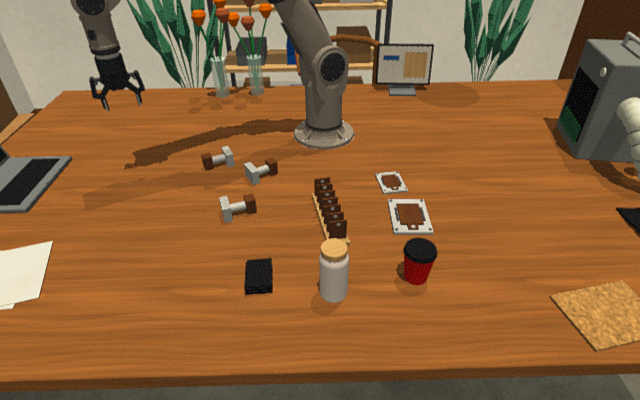

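View pics/top0.png

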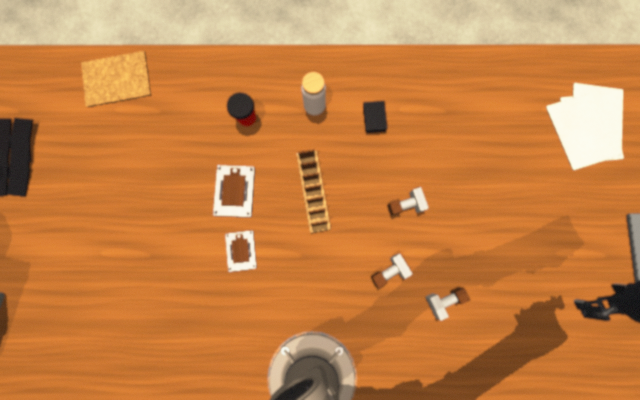

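View pics/wrist0.png

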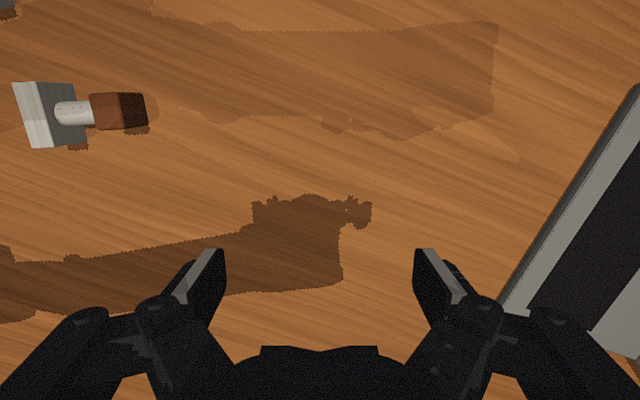

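Top view: three stamp-like things at (408,203), (392,270) and (448,302). The base is at about (312,375), so the first is the farthest. There are two jigs, at (234,190) (bigger) and (240,250). I'll measure both sets and check a crop.

Run:
```python
from h import *
import pickle
f=pickle.load(open('top0.pkl','rb')); s=pickle.load(open('scene0.pkl','rb'))
c=f['color'].astype(int); w=pts(f)
def comp(mask,zr,name):
    n,l,st,ce=cv2.connectedComponentsWithStats(mask.astype(np.uint8))
    for i in range(1,n):
        if st[i,4]>60:
            m=(l==i); P=w[m]; q=np.array([ray(f,u,v,zr) for v,u in np.argwhere(m)])[:,:2]
            (cx,cy),(a,b),an=cv2.minAreaRect((q*1000).astype(np.float32))
            print(name,ce[i].round(0),st[i,4],'c',round(cx),round(cy),'size',round(a),round(b),round(an,1),'z',np.nanpercentile(P[:,2],[5,50,95]).round(3))
sat=c.max(2)-c.min(2)
sub=np.zeros(c.shape[:2],bool); sub[60:330,200:480]=1
comp(sub&(sat<40)&(c.max(2)>140),0.012,'white')
brown=(c[...,2]<125)&(c[...,2]-c[...,0]>20)&sub
brown=sub&(c.max(2)<130)
comp(brown,0.018,'dark')
for n,fr in (('t',f),('s',s)):
    P=pts(fr); 
    # table height check
    print(n,'tablez',np.nanmedian(P[225:240,330:380,2]) if n=='t' else np.nanmedian(P[240:260,120:200,2]))
cr=np.hstack([cv2.resize(f['color'][180:320,365:475],None,fx=3.5,fy=3.5,interpolation=2),cv2.resize(f['color'][155:295,195:310],None,fx=3.5,fy=3.5,interpolation=2)])
cv2.imwrite('pics/crop1.png',cr)
```

```text
white [314.  96.] 88 c 815 -1 size 26 60 10.0 z [0.107 0.119 0.127]
white [234. 194.] 878 c 521 235 size 107 146 87.8 z [0.01  0.013 0.017]
white [415. 201.] 290 c 488 -292 size 62 68 18.2 z [0.03  0.047 0.053]
white [241. 252.] 485 c 345 208 size 104 77 7.3 z [0.006 0.009 0.013]
white [398. 268.] 319 c 292 -234 size 66 69 29.9 z [0.032 0.048 0.052]
white [442. 304.] 334 c 199 -374 size 65 73 22.5 z [0.033 0.049 0.053]
dark [243. 113.] 942 c 760 212 size 139 82 27.4 z [-0.001  0.098  0.102]
dark [375. 117.] 703 c 745 -185 size 102 67 4.6 z [0.003 0.03  0.033]
dark [318. 115.] 158 c 756 -14 size 46 62 32.4 z [-0.003  0.001  0.032]
dark [306. 154.] 93 c 629 21 size 20 43 9.8 z [0.019 0.049 0.079]
dark [309. 166.] 89 c 594 13 size 18 45 11.7 z [0.019 0.049 0.079]
dark [310. 177.] 78 c 560 8 size 16 45 9.7 z [0.019 0.05  0.078]
dark [313. 189.] 66 c 525 1 size 13 44 9.7 z [0.017 0.049 0.077]
dark [392. 211.] 75 c 460 -229 size 43 25 43.9 z [-0.001  0.023  0.049]
dark [457. 293.] 102 c 225 -410 size 42 36 31.0 z [0.004 0.043 0.053]
dark [431. 305.] 71 c 190 -332 size 64 19 10.7 z [0.    0.019 0.036]
t tablez 0.0005999831650242982
s tablez 0.00023922016546362723
```

View pics/crop1.png

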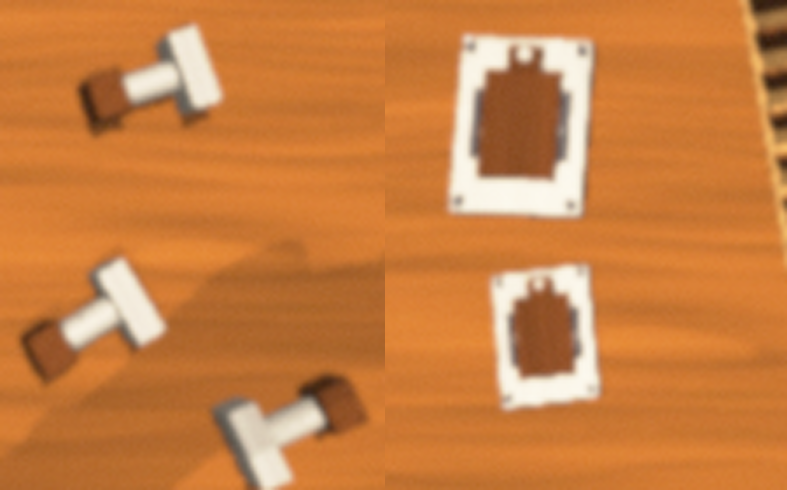

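The crop shows (408,203) is the farthest stamp: 0.56 m from the base against 0.37 and 0.43. Its foot points to -y and its grip to +y and slightly -x. The plate at (234,190) measures 146x107 mm, so it is the right jig; the other is 104x77 mm. Next I move over the stamp for a wrist view.

```bash
cat >> h.py <<'E'
def tool(zdir,ydir):
    z=np.array(zdir,float);z/=np.linalg.norm(z);y=np.array(ydir,float);y-=z*(y@z);y/=np.linalg.norm(y)
    return np.stack([np.cross(y,z),y,z],1)
def rows(p,Rt,maxd=45,maxa=0.14,start=None,n=None):
    if start is None:
        o=r.get_obs(); p0=np.array(o['tcp_pos']);R0=R.from_rotvec(o['orientation']).as_matrix()
    else: p0,R0=start
    rv=R.from_matrix(R0.T@Rt).as_rotvec(); d=np.array(p)-p0
    N=n or int(max(np.ceil(np.linalg.norm(d)*1000/maxd),np.ceil(np.linalg.norm(rv)/maxa),1))
    print('N',N,'dist',np.linalg.norm(d).round(4),'ang',np.degrees(np.linalg.norm(rv)).round(1))
    for i in range(N):
        Ri=R0@R.from_rotvec(rv*i/N).as_matrix()
        t=Ri.T@d*1000/N
        print(np.round(t,1).tolist()+np.round(rv/N,3).tolist())
def st():
    o=r.get_obs();Rm=R.from_rotvec(o['orientation']).as_matrix()
    print('t',round(o['clock'],2),'p',o['tcp_pos'].round(4),'q',o['joints'].round(3),'F',o['contact_force'].round(1),'w',round(o['grip_width'],4),'\nx',Rm[:,0].round(3),'y',Rm[:,1].round(3),'z',Rm[:,2].round(3))
    return o
E
python3 - <<'E'
from h import *
a=np.radians(15)
rows([.46,-.27,.27],tool([0,0,-1],[np.cos(a),np.sin(a),0]))
E
```

```text
N 11 dist 0.4198 ang 83.7
[30.0, -23.3, -3.6, -0.0, -0.0, -0.133]
[32.9, -19.1, -3.6, -0.0, -0.0, -0.133]
[35.1, -14.6, -3.6, -0.0, -0.0, -0.133]
[36.7, -9.8, -3.6, -0.0, -0.0, -0.133]
[37.7, -4.8, -3.6, -0.0, -0.0, -0.133]
[38.0, 0.2, -3.6, -0.0, -0.0, -0.133]
[37.6, 5.2, -3.6, -0.0, -0.0, -0.133]
[36.6, 10.2, -3.6, -0.0, -0.0, -0.133]
[34.9, 14.9, -3.6, -0.0, -0.0, -0.133]
[32.7, 19.4, -3.6, -0.0, -0.0, -0.133]
[29.8, 23.6, -3.6, -0.0, -0.0, -0.133]
```

Request:
{"method": "play_rows", "body": {"increments": [[30, -23, -4, 0, 0, -0.133, 0], [33, -19, -4, 0, 0, -0.133, 0], [35, -15, -4, 0, 0, -0.133, 0], [37, -10, -4, 0, 0, -0.133, 0], [38, -5, -4, 0, 0, -0.133, 0]]}}

```text
clock: 0.65
tcp_pos: [0.3385, -0.4633, 0.2477]
orientation: [-2.715, -1.571, 0.008]
contact_force: [-0.4, -1.0, 0.8]
grip_width: 0.0852
```

Request:
{"method": "play_rows", "body": {"increments": [[38, 0, -4, 0, 0, -0.133, 0], [38, 5, -4, 0, 0, -0.133, 0], [37, 10, -4, 0, 0, -0.133, 0], [35, 15, -4, 0, 0, -0.133, 0], [33, 19, -4, 0, 0, -0.133, 0]]}}

```text
clock: 1.15
tcp_pos: [0.4335, -0.2889, 0.2675]
orientation: [-2.018, -2.398, 0.006]
contact_force: [0.2, -0.1, -0.0]
grip_width: 0.0853
```

Run:
```python
from h import *
st()
a=np.radians(15)
rows([.46,-.27,.27],tool([0,0,-1],[np.cos(a),np.sin(a),0]))
```

```text
t 1.15 p [ 0.4335 -0.2889  0.2675] q [ 0.808  0.22  -0.396  1.85   0.096  1.098  0.548] F [ 0.2 -0.1 -0. ] w 0.0853 
x [-0.171  0.985  0.003] y [ 0.985  0.171 -0.008] z [-0.008  0.002 -1.   ]
N 1 dist 0.0327 ang 5.2
[14.1, 29.3, -2.7, -0.007, -0.004, -0.09]
```

Request:
{"method": "play_rows", "body": {"increments": [[14, 29, -3, -0.007, -0.004, -0.09, 0], [0, 0, 0, 0, 0, 0, 0]]}}

```text
clock: 1.35
tcp_pos: [0.4633, -0.2632, 0.2713]
orientation: [1.892, 2.507, 0.003]
contact_force: [0.7, -0.2, 0.7]
grip_width: 0.0854
```

Run:
```python
from h import *
import pickle
st(); f=grab_frame('wrist'); pickle.dump(f,open('w1.pkl','wb')); cv2.imwrite('pics/w1.png',f['color'])
```

```text
t 1.35 p [ 0.4633 -0.2632  0.2713] q [ 0.769  0.236 -0.432  1.825  0.108  1.103  0.576] F [ 0.7 -0.2  0.7] w 0.0854 
x [-0.274  0.962  0.   ] y [0.962 0.274 0.002] z [ 0.002  0.001 -1.   ]
```

View pics/w1.png

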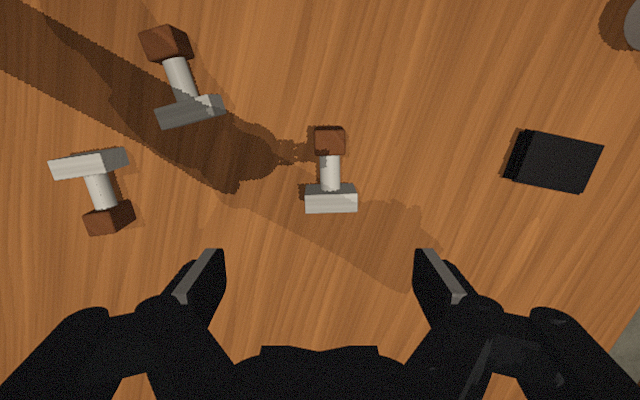

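Wrist view: the target is at (330,170), with the foot at (330,199) and the grip at (329,140). The other two stamps are at (180,75) and (95,190), and the pile is at (552,160).

```bash
cat > m.py <<'E'
from h import *
import pickle
for nm in ('w1','top0','scene0'):
    f=pickle.load(open(nm+'.pkl','rb')); w=pts(f); c=f['color'].astype(int)
    reg=(abs(w[...,0]-.48)<.09)&(abs(w[...,1]+.27)<.1)&(w[...,2]>.006)&(w[...,2]<.08)
    sat=c.max(2)-c.min(2)
    wh=reg&(sat<45)&(c.max(2)>90); br=reg&~wh
    top=reg&(w[...,2]>.044)
    A=w[wh&(w[...,2]>.046)][:,:2]; B=w[br&(w[...,2]>.044)][:,:2]
    print(nm,reg.sum(),len(A),len(B),'topz foot',np.median(w[wh&(w[...,2]>.044)][:,2]).round(4),'grip',np.median(w[br&(w[...,2]>.04)][:,2]).round(4) if len(B) else None)
    for n,Q in (('foot',A),('grip',B)):
        if len(Q)>8:
            (cx,cy),(a,b),an=cv2.minAreaRect((Q*1000).astype(np.float32)); print(n,round(cx,1),round(cy,1),round(a,1),round(b,1),round(an,1), Q.mean(0).round(4))
    stem=wh&(w[...,2]>.03)&(w[...,2]<.042)
    if stem.sum()>5:
        q=w[stem][:,:2]; print('stem',q.mean(0).round(4),np.percentile(w[stem][:,2],[50,98]).round(4))
E
python3 m.py
```

```text
w1 2950 988 882 topz foot 0.0492 grip 0.049
foot 490.6 -306.3 63.7 23.8 17.7 [ 0.4909 -0.3059]
grip 474.9 -259.2 60.2 76.5 17.9 [ 0.4695 -0.2404]
stem [ 0.4812 -0.2746] [0.0354 0.0381]
top0 575 158 170 topz foot 0.0502 grip 0.0499
foot 489.8 -304.0 60.7 21.0 17.3 [ 0.4899 -0.3037]
grip 480.3 -269.1 63.4 100.0 17.5 [ 0.4753 -0.2517]
stem [ 0.4819 -0.2783] [0.0365 0.0412]
scene0 542 110 93 topz foot 0.0498 grip 0.0491
foot 493.3 -306.7 67.5 23.0 18.6 [ 0.4958 -0.3054]
grip 475.4 -272.3 42.6 105.5 7.9 [ 0.4727 -0.2419]
stem [ 0.4947 -0.279 ] [0.0355 0.0408]
```

```bash
cat > tgt.py <<'E'
from h import *
ph=np.radians(17.7); sx=np.array([np.cos(ph),np.sin(ph),0]); sz=np.array([-np.sin(ph),np.cos(ph),0]); up=np.array([0,0,1.])
G=np.array([.4685,-.237,.028]); a=np.radians(33)
tz=-sz*np.sin(a)-up*np.cos(a); Rg=tool(tz,sx); P=G+.019*tz
E
python3 - <<'E'
from tgt import *
print(P); rows(P-.11*tz,Rg)
E
```

```text
[ 0.47164618 -0.24685828  0.01206526]
N 5 dist 0.1828 ang 33.1
[14.9, 2.5, 33.3, -0.002, -0.115, -0.007]
[18.6, 2.6, 31.4, -0.002, -0.115, -0.007]
[22.1, 2.6, 29.0, -0.002, -0.115, -0.007]
[25.2, 2.7, 26.3, -0.002, -0.115, -0.007]
[28.1, 2.9, 23.3, -0.002, -0.115, -0.007]
```

Request:
{"method": "play_rows", "body": {"increments": [[15, 2.5, 33, -0.002, -0.115, -0.007, 0], [19, 2.6, 31, -0.002, -0.115, -0.007, 0], [22, 2.6, 29, -0.002, -0.115, -0.007, 0], [25, 2.7, 26, -0.002, -0.115, -0.007, 0], [28, 3, 23, -0.002, -0.115, -0.007, 0]]}}

```text
clock: 1.9
tcp_pos: [0.4527, -0.2163, 0.139]
orientation: [1.653, 2.179, -0.414]
contact_force: [0.3, -0.5, -0.2]
grip_width: 0.0852
```

Run:
```python
from tgt import *
import pickle
st(); rows(P-.02*tz,Rg);rows(P,Rg)
f=grab_frame('wrist'); pickle.dump(f,open('w2.pkl','wb')); cv2.imwrite('pics/w2.png',f['color'])
```

```text
t 1.9 p [ 0.4527 -0.2163  0.139 ] q [ 0.337  0.279 -0.359  2.236  0.908  0.74  -0.451] F [ 0.3 -0.5 -0.2] w 0.0852 
x [-0.241  0.854 -0.461] y [ 0.964  0.267 -0.008] z [ 0.116 -0.447 -0.887]
N 3 dist 0.1131 ang 6.0
[9.9, 3.5, 36.2, -0.009, -0.032, -0.01]
[11.1, 3.3, 35.9, -0.009, -0.032, -0.01]
[12.2, 3.1, 35.5, -0.009, -0.032, -0.01]
N 3 dist 0.1319 ang 6.0
[9.3, 3.7, 42.8, -0.009, -0.032, -0.01]
[10.6, 3.4, 42.5, -0.009, -0.032, -0.01]
[12.0, 3.2, 42.2, -0.009, -0.032, -0.01]
```

View pics/w2.png

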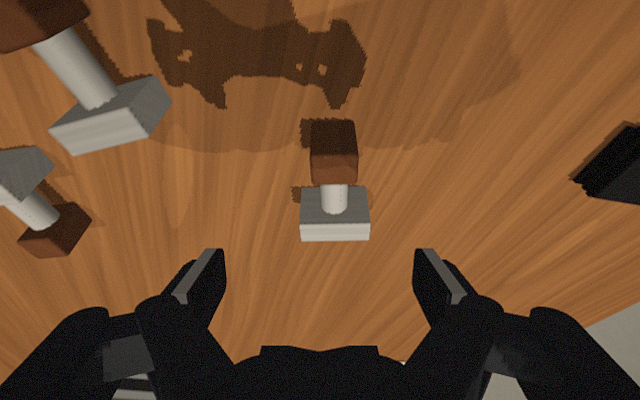

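```bash
cat > kin.py <<'E'
from h import *
import itertools
from scipy.optimize import least_squares
def Tm(Rm,t):
    M=np.eye(4);M[:3,:3]=Rm;M[:3,3]=t;return M
def fk(q,pr,s):
    b,h,L1,L2,L3,e1,e2,e3,b7=pr
    A=lambda ax,an:R.from_euler(ax,an).as_matrix()
    M=Tm(A('z',b+s[0]*q[0]),[0,0,h])
    M=M@Tm(A('y',q[1]),[0,0,0])@Tm(A('z',s[1]*q[2]),[e1,0,L1])
    M=M@Tm(A('y',q[3]),[0,0,0])@Tm(A('z',s[2]*q[4]),[e2,0,L2])
    M=M@Tm(A('y',q[5]),[0,0,0])@Tm(A('z',s[3]*q[6]+b7),[e3,0,L3])
    return M
E
cat > fit.py <<'E'
from kin import *
D=[([1.09089199,0.47759838,0.02233677,1.5561987,-0.01151184,1.10933009,-0.08311857],[0.24506324,-0.62845293,0.23056765],R.from_rotvec([-3.08612045,-0.580423067,5.35e-4]).as_matrix()),
([.808,.22,-.396,1.85,.096,1.098,.548],[.4335,-.2889,.2675],np.array([[-.171,.985,.003],[.985,.171,-.008],[-.008,.002,-1]]).T),
([.769,.236,-.432,1.825,.108,1.103,.576],[.4633,-.2632,.2713],np.array([[-.274,.962,0],[.962,.274,.002],[.002,.001,-1]]).T),
([.337,.279,-.359,2.236,.908,.74,-.451],[.4527,-.2163,.139],np.array([[-.241,.854,-.461],[.964,.267,-.008],[.116,-.447,-.887]]).T)]
best=None
def res(p,s):
    o=[]
    for q,t,Rm in D:
        M=fk(q,p,s); o+=list((M[:3,3]-t)*5)+list((M[:3,:3]-Rm).ravel())
    return o+list(np.array(p[5:8])*.01)
for s in itertools.product([1,-1],repeat=4):
    for b in (-.108,-2.29,0.9):
      for b7 in (0,1.57,3.14,-1.57):
        x=least_squares(res,[b,.35,.4,.4,.25,0,0,0,b7],args=(s,))
        if best is None or x.cost<best[0]-1e-9: best=(x.cost,s,x.x)
print(best[0],best[1],best[2].round(4).tolist())
E
python3 fit.py
```

```text
0.0026457629630306755 (-1, -1, -1, -1) [-0.0935, 0.2152, 0.5765, 0.4702, 0.3099, 0.0074, -0.0241, 0.0287, 1.4798]
```

```bash
cat >> kin.py <<'E'
PR=[-0.0935, 0.2152, 0.5765, 0.4702, 0.3099, 0.0074, -0.0241, 0.0287, 1.4798]; S=(-1,-1,-1,-1)
LO=np.array([-2.96,-.34,-1.41,.24,-1.37,.17,-2.96]);HI=np.array([2.96,2.1,1.46,2.44,4.51,1.92,2.96])
def ik(p,Rm,q0,reg=.01):
    q0=np.clip(q0,LO+.02,HI-.02)
    def f(q):
        M=fk(q,PR,S); return np.r_[(M[:3,3]-p)*10,(R.from_matrix(M[:3,:3].T@Rm).as_rotvec())*2,reg*(q-q0)]
    x=least_squares(f,q0,bounds=(LO,HI)); q=x.x; M=fk(q,PR,S)
    return q,np.linalg.norm(M[:3,3]-p)*1000,np.degrees(np.linalg.norm(R.from_matrix(M[:3,:3].T@Rm).as_rotvec()))
E
python3 - <<'E'
from tgt import *
from kin import *
q=r.get_obs()['joints']
for k in (.05,.02,0):
    q,e,g=ik(P-k*tz,Rg,q); print(q.round(2),e,g)
qg=q
from scipy.spatial.transform import Rotation as R
# stamp in-hand frame: grasp-time stamp axes
Rs=np.stack([sx,-up*0+np.cross(sz,sx),sz],1); print(Rs.round(2))
Rts=Rg.T@Rs # stamp in tool
for lean in (0,12):
  for (x,y) in [(.5,-.3),(.55,-.3),(.6,-.3),(.45,-.35),(.4,-.45),(.55,-.4)]:
    for ps in range(-180,180,30):
        Rst=R.from_euler('zx',[ps,lean],degrees=True).as_matrix()
        Rt=Rst@Rts.T
        pg=np.array([x,y,.087]); 
        tcp=pg+.019*Rt[:,2]
        b=None
        for q0 in (qg,np.array([.8,.6,0,1.5,0,.6,1.5]),np.array([.8,.6,0,1.5,0,.6,-1.5])):
            q,e,g=ik(tcp,Rt,q0,.001)
            if e<2 and g<1.5:
                m=np.minimum(q-LO,HI-q).min()
                if b is None or m>b[0]: b=(m,q)
        if b: print(lean,x,y,ps,'margin',b[0].round(2),b[1].round(2))
E
```

```text
[ 0.25  0.44 -0.32  2.38  1.46  0.67 -1.05] 0.005801670091594456 0.004296391037657924
[ 0.27  0.5  -0.3   2.38  1.57  0.66 -1.14] 0.0010726661388469644 0.0007664629405762717
[ 0.28  0.55 -0.29  2.38  1.64  0.66 -1.2 ] 0.0006864317956131638 0.0004986725092000383
[[ 0.95  0.   -0.3 ]
 [ 0.3   0.    0.95]
 [ 0.   -1.    0.  ]]
0 0.5 -0.3 -180 margin 0.24 [ 0.04  0.66 -0.07  2.2   1.48  1.04  1.81]
0 0.5 -0.3 -150 margin 0.0 [ 1.    1.23 -1.38  2.44  2.17  1.92  2.26]
0 0.5 -0.3 -60 margin 0.08 [ 1.7   1.16 -1.33  2.13  0.4   0.3  -0.6 ]
0 0.5 -0.3 -30 margin 0.54 [ 1.01  0.78 -0.23  1.87 -0.83  1.15  0.9 ]
0 0.5 -0.3 0 margin 0.45 [ 0.84  0.88 -0.17  1.6  -0.52  1.47  0.95]
0 0.5 -0.3 30 margin 0.22 [ 1.05  1.17 -0.96  1.4   0.19  1.7   0.59]
0 0.5 -0.3 60 margin 0.11 [ 0.48  0.99 -0.07  1.34  0.04  1.81  1.44]
0 0.5 -0.3 90 margin 0.19 [ 0.31  0.95 -0.03  1.42  0.34  1.73  1.73]
0 0.5 -0.3 120 margin 0.41 [0.15 0.87 0.   1.61 0.62 1.51 1.92]
0 0.5 -0.3 150 margin 0.55 [0.03 0.76 0.01 1.89 0.96 1.23 1.96]
0 0.55 -0.3 -180 margin 0.35 [-0.01  0.69 -0.02  2.09  1.41  1.02  1.91]
0 0.55 -0
[... 6627 characters left out ...]
.4 -0.45 150 margin 0.47 [0.35 0.66 0.03 1.97 1.02 0.98 2.25]
12 0.55 -0.4 -180 margin 0.44 [0.21 0.63 0.01 2.   1.34 0.76 2.22]
12 0.55 -0.4 -150 margin 0.17 [ 0.72  0.59 -0.48  2.27  2.21  0.74  1.93]
12 0.55 -0.4 -90 margin 0.0 [ 1.69  1.22 -1.41  2.17  1.93  0.29 -2.56]
12 0.55 -0.4 -60 margin 0.24 [ 1.15  0.85 -0.31  1.84 -1.13  1.02  0.68]
12 0.55 -0.4 -30 margin 0.5 [ 1.04  0.99 -0.27  1.5  -0.79  1.42  0.69]
12 0.55 -0.4 0 margin 0.25 [ 1.18  1.31 -0.97  1.18 -0.06  1.67  0.4 ]
12 0.55 -0.4 90 margin 0.0 [0.39 1.11 0.05 1.06 0.3  1.92 2.08]
12 0.55 -0.4 120 margin 0.34 [ 0.3   0.96 -0.    1.33  0.59  1.58  2.27]
12 0.55 -0.4 150 margin 0.61 [ 0.22  0.79 -0.    1.66  0.86  1.17  2.35]
```

Request:
{"method": "play_rows", "body": {"increments": [[5, 1.8, 18, -0.005, -0.016, -0.005, 0], [5, 1.8, 18, -0.005, -0.016, -0.005, 0], [5, 1.8, 18, -0.005, -0.016, -0.005, 0], [6, 1.8, 18, -0.005, -0.016, -0.005, 0]]}}

```text
clock: 2.35
tcp_pos: [0.4608, -0.2299, 0.061]
orientation: [1.588, 2.147, -0.449]
contact_force: [1.0, -0.3, 0.2]
grip_width: 0.0854
```

Run:
```python
from tgt import *
st(); rows(P,Rg,maxd=20)
```

```text
t 2.35 p [ 0.4608 -0.2299  0.061 ] q [ 0.247  0.454 -0.274  2.29   1.275  0.672 -0.833] F [ 1.  -0.3  0.2] w 0.0854 
x [-0.252  0.817 -0.519] y [ 0.956  0.292 -0.004] z [ 0.148 -0.497 -0.855]
N 3 dist 0.0529 ang 1.9
[2.9, 1.9, 17.3, -0.004, -0.01, -0.003]
[3.1, 1.8, 17.3, -0.004, -0.01, -0.003]
[3.3, 1.8, 17.2, -0.004, -0.01, -0.003]
```

Request:
{"method": "play_rows", "body": {"increments": [[3, 1.9, 17, -0.004, -0.01, -0.003, 0], [3, 1.9, 17, -0.004, -0.01, -0.003, 0], [3.3, 1.8, 16, -0.004, -0.01, -0.003, 0], [0, 0, 0, 0, 0, 0, 0]]}}

```text
clock: 2.75
tcp_pos: [0.4681, -0.2535, 0.0105]
orientation: [1.566, 2.127, -0.472]
contact_force: [-0.5, -0.3, -0.1]
grip_width: 0.0857
```

Run:
```python
from tgt import *
st(); rows(P,Rg,maxd=20)
f=grab_frame('wrist'); cv2.imwrite('pics/w3.png',f['color'])
f=grab_frame('scene'); cv2.imwrite('pics/s3.png',cv2.resize(f['color'][120:320,150:450],None,fx=2.6,fy=2.6))
```

```text
t 2.75 p [ 0.4681 -0.2535  0.0105] q [ 0.238  0.585 -0.223  2.285  1.507  0.661 -1.045] F [-0.5 -0.3 -0.1] w 0.0857 
x [-0.251  0.8   -0.546] y [ 0.955  0.295 -0.006] z [ 0.156 -0.523 -0.838]
N 1 dist 0.0077 ang 0.6
[3.6, 5.3, -4.2, -0.01, 0.001, -0.004]
```

View pics/w3.png

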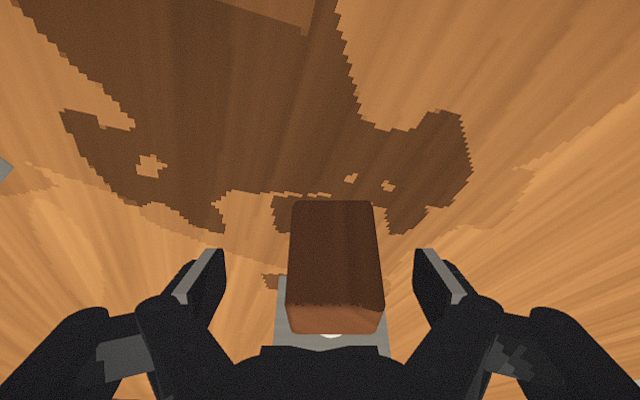

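View pics/s3.png

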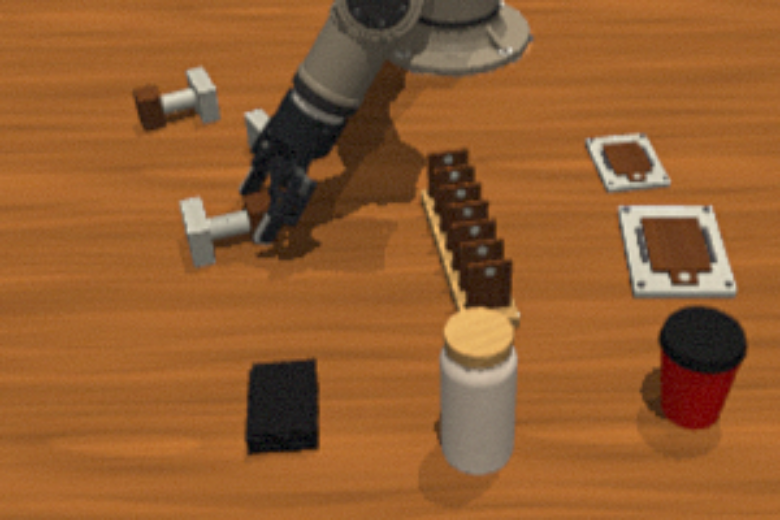

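The wrist view shows the grip block at (335,265), between the fingers at (215,255) and (425,255) and slightly off centre to the right. I correct that and close.

Request:
{"method": "play_rows", "body": {"increments": [[4, 5.3, -4, -0.01, 0, -0.004, 0], [0, 0, 0, 0, 0, 0, 0]]}}

```text
clock: 3.05
tcp_pos: [0.4729, -0.2463, 0.015]
orientation: [1.556, 2.126, -0.458]
contact_force: [0.4, -0.5, -0.2]
grip_width: 0.085
```

Request:
{"method": "play_rows", "body": {"increments": [[0, 0, 0, 0, 0, 0, 255], [0, 0, 0, 0, 0, 0, 255], [0, 0, 0, 0, 0, 0, 255], [0, 0, 0, 0, 0, 0, 255], [0, 0, 0, 0, 0, 0, 255]], "force": 60}}

```text
clock: 3.55
tcp_pos: [0.4738, -0.246, 0.0174]
orientation: [1.555, 2.124, -0.456]
contact_force: [0.7, -0.2, -2.0]
grip_width: 0.0353
```

Run:
```python
from tgt import *
o=st(); rows(P,Rg,maxd=20)
f=grab_frame('wrist'); cv2.imwrite('pics/w4.png',f['color'])
```

```text
t 3.55 p [ 0.4738 -0.246   0.0174] q [ 0.229  0.571 -0.232  2.286  1.5    0.664 -1.046] F [ 0.7 -0.2 -2. ] w 0.0353 
x [-0.251  0.798 -0.548] y [0.953 0.304 0.007] z [ 0.172 -0.521 -0.836]
N 1 dist 0.0058 ang 0.5
[2.7, -2.3, 4.5, 0.006, 0.004, -0.004]
```

View pics/w4.png

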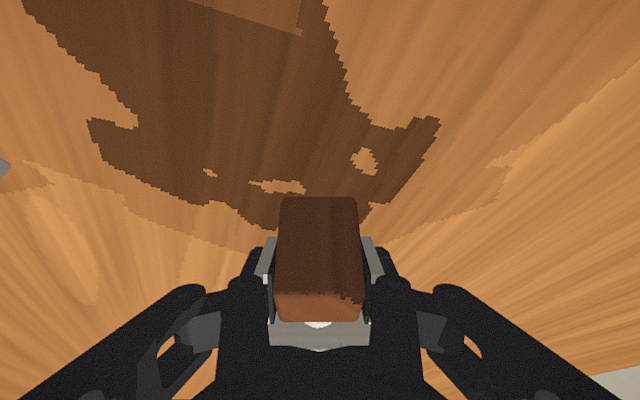

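Gripped: width 35.3 mm. Now I check the stand-up path with the fitted kinematics.

```bash
cat > plan.py <<'E'
from tgt import *
from kin import *
Rs=np.stack([sx,np.cross(sz,sx),sz],1)
Rg0=R.from_rotvec([1.555,2.124,-.456]).as_matrix(); p0=np.array([.4738,-.246,.0174])
Rts=Rg0.T@Rs
# stamp origin in tool frame (origin = G - .085 sz at z=.025)
O=np.array([.4685,-.237,.025])-.085*sz
ots=Rg0.T@(O-p0)
def tcp_for(xy,z,ps,lean=0):
    Rst=R.from_euler('ZX',[ps,-lean],degrees=True).as_matrix()
    Rt=Rst@Rts.T
    return np.array([xy[0],xy[1],z])-Rt@ots,Rt
E
python3 - <<'E'
from plan import *
q0=r.get_obs()['joints']
for xy in [(.48,-.31),(.5,-.35),(.46,-.33)]:
  for ps in (17,0,-15,-30):
    q=q0.copy(); ok=[]
    q,e,g=ik(p0+[0,0,.12],Rg0,q); ok.append((e,g)); ql=[q]
    for k in np.linspace(0,1,8)[1:]:
        p1,R1=tcp_for(xy,.065,ps)
        rv=R.from_matrix(Rg0.T@R1).as_rotvec()
        Rk=Rg0@R.from_rotvec(rv*k).as_matrix(); pk=(1-k)*(p0+[0,0,.12])+k*p1
        q,e,g=ik(pk,Rk,q); ok.append((e,g)); ql.append(q)
    print(xy,ps,np.max(ok,0).round(2),'maxstep',np.abs(np.diff(ql,axis=0)).max(0).round(2),'end',q.round(2),np.minimum(q-LO,HI-q).min().round(2))
E
```

```text
(0.48, -0.31) 17 [0. 0.] maxstep [0.28 0.13 0.17 0.12 0.4  0.18 0.49] end [ 1.11  1.   -0.82  1.46 -0.03  1.63  0.61] 0.29
(0.48, -0.31) 0 [0. 0.] maxstep [0.28 0.13 0.17 0.12 0.4  0.15 0.45] end [ 1.24  0.97 -0.87  1.57 -0.14  1.42  0.49] 0.5
(0.48, -0.31) -15 [0. 0.] maxstep [0.28 0.12 0.18 0.11 0.39 0.12 0.41] end [ 1.37  0.94 -0.91  1.69 -0.22  1.21  0.4 ] 0.5
(0.48, -0.31) -30 [0. 0.] maxstep [0.29 0.13 0.18 0.1  0.38 0.08 0.36] end [ 1.49  0.91 -0.98  1.83 -0.29  0.98  0.32] 0.43
(0.5, -0.35) 17 [0. 0.] maxstep [0.29 0.14 0.17 0.14 0.4  0.19 0.5 ] end [ 1.09  1.05 -0.81  1.33 -0.01  1.71  0.61] 0.21
(0.5, -0.35) 0 [0. 0.] maxstep [0.29 0.13 0.17 0.13 0.4  0.16 0.46] end [ 1.22  1.02 -0.85  1.44 -0.11  1.5   0.48] 0.42
(0.5, -0.35) -15 [0. 0.] maxstep [0.28 0.13 0.18 0.12 0.39 0.13 0.42] end [ 1.34  0.98 -0.9   1.57 -0.19  1.29  0.38] 0.51
(0.5, -0.35) -30 [0. 0.] maxstep [0.29 0.13 0.18 0.11 0.38 0.09 0.37] end [ 1.46  0.95 -0.96  1.72 -0.26  1.05  0.29] 0.45
(0.46, -0.33) 17 [0. 0.] maxstep [0.29 0.13 0.17 0.12 0.4  0.18 0.5 ] end [ 1.14  1.   -0.81  1.46 -0.02  1.65  0.64] 0.27
(0.46, -0.33) 0 [0. 0.] maxstep [0.29 0.13 0.17 0.11 0.4  0.15 0.46] end [ 1.27  0.97 -0.85  1.56 -0.13  1.45  0.52] 0.47
(0.46, -0.33) -15 [0. 0.] maxstep [0.29 0.12 0.18 0.1  0.39 0.12 0.42] end [ 1.39  0.94 -0.9   1.68 -0.21  1.25  0.43] 0.51
(0.46, -0.33) -30 [0. 0.] maxstep [0.3  0.13 0.18 0.09 0.38 0.09 0.37] end [ 1.52  0.91 -0.96  1.82 -0.29  1.02  0.34] 0.45
```

Request:
{"method": "play_rows", "body": {"increments": [[-16, 0, -25, 0, 0, 0, 255], [-22, 0, -33, 0, 0, 0, 255], [-22, 0, -33, 0, 0, 0, 255], [-11, 0, -17, 0, 0, 0, 255]]}}

```text
clock: 4.0
tcp_pos: [0.4694, -0.2443, 0.144]
orientation: [1.558, 2.139, -0.459]
contact_force: [0.4, -0.1, -2.3]
grip_width: 0.0352
```

Run:
```python
from plan import *
o=st()
f=grab_frame('scene'); cv2.imwrite('pics/s5.png',cv2.resize(f['color'][120:320,150:450],None,fx=2.6,fy=2.6))
p1,R1=tcp_for((.48,-.31),.06,0)
print(p1); rows(p1,R1,maxa=.11)
```

```text
t 4.0 p [ 0.4694 -0.2443  0.144 ] q [ 0.283  0.294 -0.283  2.24   1.057  0.726 -0.528] F [ 0.4 -0.1 -2.3] w 0.0352 
x [-0.259  0.802 -0.539] y [ 0.952  0.306 -0.003] z [ 0.162 -0.514 -0.843]
[ 0.48231281 -0.3024      0.13481467]
N 15 dist 0.06 ang 90.9
[-2.9, -0.4, 2.8, -0.005, 0.103, 0.023]
[-3.2, -0.4, 2.4, -0.005, 0.103, 0.023]
[-3.4, -0.3, 2.1, -0.005, 0.103, 0.023]
[-3.6, -0.2, 1.7, -0.005, 0.103, 0.023]
[-3.8, -0.2, 1.4, -0.005, 0.103, 0.023]
[-3.9, -0.1, 1.0, -0.005, 0.103, 0.023]
[-4.0, 0.0, 0.6, -0.005, 0.103, 0.023]
[-4.0, 0.1, 0.1, -0.005, 0.103, 0.023]
[-4.0, 0.2, -0.3, -0.005, 0.103, 0.023]
[-3.9, 0.3, -0.7, -0.005, 0.103, 0.023]
[-3.8, 0.4, -1.1, -0.005, 0.103, 0.023]
[-3.7, 0.5, -1.5, -0.005, 0.103, 0.023]
[-3.5, 0.6, -1.8, -0.005, 0.103, 0.023]
[-3.3, 0.7, -2.2, -0.005, 0.103, 0.023]
[-3.0, 0.7, -2.5, -0.005, 0.103, 0.023]
```

View pics/s5.png

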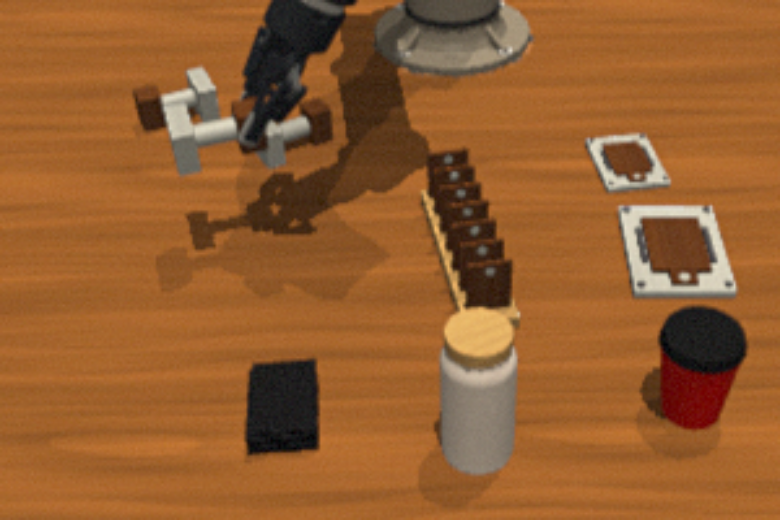

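The stamp is held level and lifted. Now the turn.

Request:
{"method": "play_rows", "body": {"increments": [[-3, 0, 2.5, -0.005, 0.103, 0.023, 255], [-3.3, 0, 2.3, -0.005, 0.103, 0.023, 255], [-3.5, 0, 2, -0.005, 0.103, 0.023, 255], [-3.6, 0, 1.7, -0.005, 0.103, 0.023, 255], [-3.8, 0, 1.4, -0.005, 0.103, 0.023, 255]]}}

```text
clock: 4.55
tcp_pos: [0.4746, -0.257, 0.1397]
orientation: [1.931, 2.4, 0.04]
contact_force: [-0.2, 0.2, -4.1]
grip_width: 0.0354
```

Request:
{"method": "play_rows", "body": {"increments": [[-3.9, 0, 1, -0.005, 0.103, 0.023, 255], [-4, 0, 0.6, -0.005, 0.103, 0.023, 255], [-4, 0, 0.1, -0.005, 0.103, 0.023, 255], [-4, 0, -0.3, -0.005, 0.103, 0.023, 255], [-4, 0, -0.7, -0.005, 0.103, 0.023, 255]]}}

```text
clock: 5.05
tcp_pos: [0.4741, -0.2779, 0.1302]
orientation: [-1.835, -2.037, -0.537]
contact_force: [-0.4, -0.3, -3.3]
grip_width: 0.0354
```

Run:
```python
from plan import *
o=st()
p1,R1=tcp_for((.48,-.31),.05,0)
print(p1); rows(p1,R1,maxa=.11)
```

```text
t 5.05 p [ 0.4741 -0.2779  0.1302] q [ 1.026  0.647 -0.528  1.709 -0.14   1.143  0.726] F [-0.4 -0.3 -3.3] w 0.0354 
x [-0.103  0.864  0.494] y [0.995 0.091 0.048] z [-0.004  0.496 -0.868]
[ 0.48231281 -0.3024      0.12481467]
N 5 dist 0.0264 ang 27.7
[-4.9, 1.1, -1.5, -0.007, 0.094, 0.021]
[-4.7, 1.3, -2.0, -0.007, 0.094, 0.021]
[-4.5, 1.4, -2.4, -0.007, 0.094, 0.021]
[-4.2, 1.5, -2.8, -0.007, 0.094, 0.021]
[-3.9, 1.6, -3.2, -0.007, 0.094, 0.021]
```

Request:
{"method": "play_rows", "body": {"increments": [[-5, 1, 0, -0.007, 0.094, 0.021, 255], [-5, 1.3, -1, -0.007, 0.094, 0.021, 255], [-5, 1.4, -2, -0.007, 0.094, 0.021, 255], [-4, 1.5, -3, -0.007, 0.094, 0.021, 255], [-4, 1.6, -3, -0.007, 0.094, 0.021, 255]]}}

```text
clock: 5.55
tcp_pos: [0.4773, -0.3057, 0.1121]
orientation: [-1.63, -1.589, -0.881]
contact_force: [0.4, 0.0, -3.2]
grip_width: 0.0352
```

Run:
```python
from plan import *
import pickle
o=st()
p1,R1=tcp_for((.48,-.31),.03,0)
print(p1); rows(p1,R1,maxa=.11)
for n in ('scene','top'):
    f=grab_frame(n); pickle.dump(f,open(n+'6.pkl','wb')); 
    c=f['color'][120:300,150:400] if n=='scene' else f['color'][130:310,300:500]
    cv2.imwrite(f'pics/{n}6.png',cv2.resize(c,None,fx=3,fy=3))
```

```text
t 5.55 p [ 0.4773 -0.3057  0.1121] q [ 1.129  0.957 -0.533  1.455 -0.323  1.494  0.76 ] F [ 0.4  0.  -3.2] w 0.0352 
x [0.022 0.534 0.845] y [ 1.    -0.017 -0.016] z [ 0.006  0.845 -0.535]
[ 0.48231281 -0.3024      0.10481467]
N 1 dist 0.0094 ang 1.4
[-4.2, 5.0, 6.7, -0.0, -0.016, -0.019]
```

View pics/scene6.png

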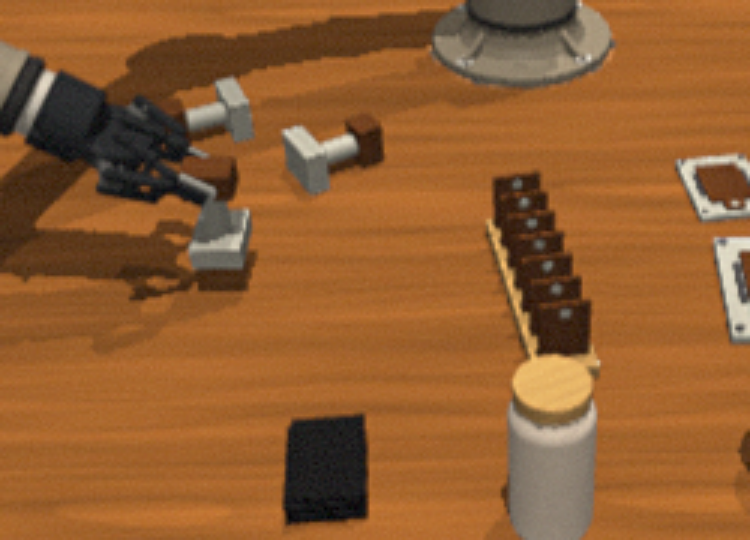

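View pics/top6.png

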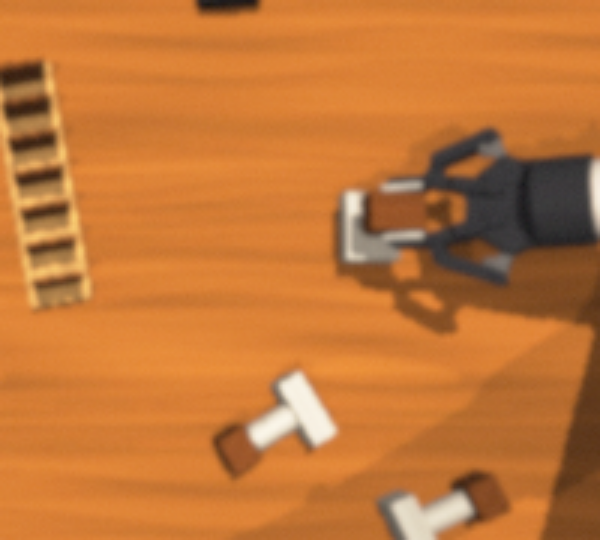

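Scene crop: the stamp hangs foot-down at (220,240), above its shadow at (222,275). I measure its tilt from the depth before lowering.

Run:
```python
from plan import *
import pickle
for n in ('scene6','top6'):
    f=pickle.load(open(n+'.pkl','rb')); w=pts(f); c=f['color'].astype(int); sat=c.max(2)-c.min(2)
    reg=(abs(w[...,0]-.48)<.07)&(abs(w[...,1]+.30)<.06)&(w[...,2]>.012)&(w[...,2]<.15)
    wh=reg&(sat<40)&(c.max(2)>110)
    Pw=w[wh]; print(n,wh.sum(),np.nanpercentile(Pw[:,2],[1,50,99]).round(4))
    # local normals
    foot=wh&(w[...,2]<.075)
    Q=w[foot]; 
    # normals by gradients
    gx=np.roll(w,-1,1)-np.roll(w,1,1); gy=np.roll(w,-1,0)-np.roll(w,1,0)
    N=np.cross(gy,gx); N/=np.linalg.norm(N,axis=-1,keepdims=True)
    fe=cv2.erode(foot.astype(np.uint8),np.ones((3,3)))>0
    for nm,m in (('up',fe&(N[...,2]>.8)),('side',fe&(abs(N[...,2])<.5))):
        if m.sum()>12:
            P_=w[m]; ce=P_.mean(0); u,s,v=np.linalg.svd(P_-ce); print(nm,m.sum(),ce.round(4),v[2].round(3),s.round(4), np.median(N[m],0).round(3))
```

```text
scene6 165 [0.0385 0.0603 0.1405]
up 29 [ 0.4995 -0.3046  0.06  ] [-0.095 -0.046  0.994] [0.0622 0.0254 0.0065] [ 0.04  -0.033  0.947]
top6 313 [0.041  0.0577 0.137 ]
up 71 [ 0.4627 -0.3026  0.057 ] [ 0.058 -0.084  0.995] [0.149  0.0725 0.0161] [ 0.05  -0.028  0.914]
side 25 [ 0.4611 -0.2919  0.0552] [0.047 0.132 0.99 ] [0.0869 0.0383 0.0123] [0.007 0.961 0.19 ]
```

Request:
{"method": "play_rows", "body": {"increments": [[-8.5, 0, 5.4, 0, -0.008, -0.01, 255], [-8.5, 0, 5.4, 0, -0.008, -0.01, 255], [-8.5, 0, 5.4, 0, 0, 0, 255], [0, 0, 0, 0, 0, 0, 255]]}}

```text
clock: 6.05
tcp_pos: [0.4749, -0.3056, 0.0758]
orientation: [-1.632, -1.624, -0.87]
contact_force: [0.1, -0.3, -2.8]
grip_width: 0.0352
```

Run:
```python
from plan import *
o=st(); print(o['moment'].round(2))
p1,R1=tcp_for((.48,-.31),.00,0)
print(p1); rows(p1,R1,maxa=.11)
f=grab_frame('scene'); cv2.imwrite(f'pics/s7.png',cv2.resize(f['color'][160:240,180:270],None,fx=6,fy=6))
```

```text
t 6.05 p [ 0.4749 -0.3056  0.0758] q [ 1.122  0.991 -0.523  1.466 -0.294  1.441  0.797] F [ 0.1 -0.3 -2.8] w 0.0352 
x [0.004 0.555 0.832] y [ 1.    -0.003 -0.002] z [ 0.002  0.832 -0.555]
[-1.44  0.05 -0.03]
[ 0.48231281 -0.3024      0.07481467]
N 1 dist 0.0081 ang 0.5
[1.0, 7.4, 3.2, -0.004, 0.008, 0.0]
```

View pics/s7.png

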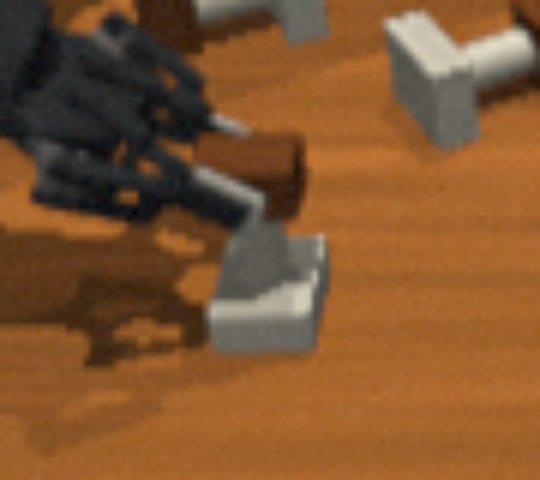

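Request:
{"method": "play_rows", "body": {"increments": [[-1.2, 0, 0.8, 0, 0, 0, 255], [0, 0, 0, 0, 0, 0, 255]]}}

```text
clock: 6.3
tcp_pos: [0.4757, -0.3051, 0.0759]
orientation: [-1.631, -1.628, -0.869]
contact_force: [0.0, -0.3, -3.3]
grip_width: 0.0354
```

Request:
{"method": "play_rows", "body": {"increments": [[-0.8, 0, 0.5, 0, 0, 0, 255], [0, 0, 0, 0, 0, 0, 255]]}}

```text
clock: 6.5
tcp_pos: [0.4759, -0.305, 0.0757]
orientation: [-1.631, -1.63, -0.869]
contact_force: [-0.9, -1.1, -3.1]
grip_width: 0.0356
```

Request:
{"method": "play_rows", "body": {"increments": [[-2.5, 0, 1.6, 0, 0, 0, 255], [0, 0, 0, 0, 0, 0, 255]]}}

```text
clock: 6.7
tcp_pos: [0.476, -0.3055, 0.0758]
orientation: [-1.628, -1.63, -0.871]
contact_force: [0.6, 0.2, -3.8]
grip_width: 0.0353
```

Request:
{"method": "play_rows", "body": {"increments": [[-2.5, 0, 1.6, 0, 0, 0, 255], [0, 0, 0, 0, 0, 0, 255]]}}

```text
clock: 6.9
tcp_pos: [0.4763, -0.3059, 0.0757]
orientation: [-1.626, -1.63, -0.874]
contact_force: [-0.2, 0.1, -4.3]
grip_width: 0.0355
```

Run:
```python
from plan import *
o=st(); print(o['moment'].round(2),o['qvel'].round(3), o['tau'].round(1))
f=grab_frame('scene'); cv2.imwrite(f'pics/s8.png',cv2.resize(f['color'][60:260,60:310],None,fx=3,fy=3))
f=grab_frame('wrist'); cv2.imwrite(f'pics/w8.png',f['color'])
```

```text
t 6.9 p [ 0.4763 -0.3059  0.0757] q [ 1.121  0.993 -0.525  1.462 -0.293  1.443  0.801] F [-0.2  0.1 -4.3] w 0.0355 
x [-0.003  0.554  0.832] y [1.    0.001 0.003] z [ 0.001  0.832 -0.554]
[-1.47  0.    0.02] [ 0.003 -0.005 -0.009 -0.003 -0.     0.006 -0.006] [  0.3 -75.1 -13.3 -18.   -3.1   3.3   0. ]
```

View pics/s8.png

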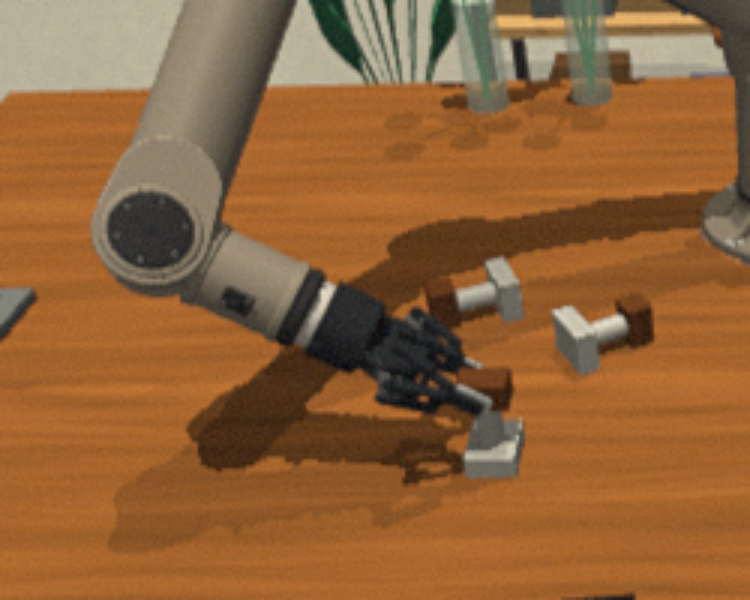

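View pics/w8.png

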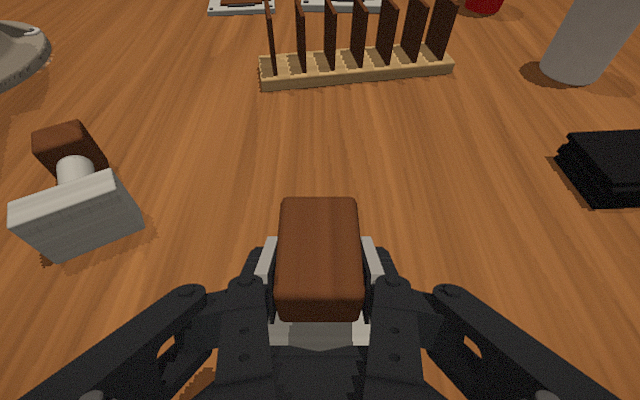

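Request:
{"method": "play_rows", "body": {"increments": [[-4, 0, 2.6, 0, 0, 0, 255]]}}

```text
clock: 7.1
tcp_pos: [0.4764, -0.3061, 0.0754]
orientation: [-1.621, -1.628, -0.878]
contact_force: [-12.6, -11.3, 42.9]
grip_width: 0.0354
```

Request:
{"method": "play_rows", "body": {"increments": [[-4, 0, 2.6, 0, 0, 0, 255]]}}

```text
clock: 7.2
tcp_pos: [0.4764, -0.3062, 0.0755]
orientation: [-1.616, -1.626, -0.882]
contact_force: [-9.5, -4.7, 28.0]
grip_width: 0.0353
```

Contact: the foot is on the table. I relax the push, release, and check before backing out.

Request:
{"method": "play_rows", "body": {"increments": [[0, 0, 0, 0, 0, 0, 255], [0, 0, 0, 0, 0, 0, 255]]}}

```text
clock: 7.4
tcp_pos: [0.4766, -0.3066, 0.0758]
orientation: [-1.617, -1.627, -0.882]
contact_force: [-0.1, -0.2, -3.3]
grip_width: 0.0348
```

Request:
{"method": "play_rows", "body": {"increments": [[0, 0, 0, 0, 0, 0, 120], [0, 0, 0, 0, 0, 0, 60], [0, 0, 0, 0, 0, 0, 0], [0, 0, 0, 0, 0, 0, 0], [0, 0, 0, 0, 0, 0, 0]]}}

```text
clock: 7.9
tcp_pos: [0.4771, -0.3045, 0.0747]
orientation: [-1.614, -1.625, -0.883]
contact_force: [-0.6, -0.2, 0.7]
grip_width: 0.0852
```

Run:
```python
from plan import *
o=st()
f=grab_frame('scene'); cv2.imwrite(f'pics/s9.png',cv2.resize(f['color'][130:250,130:310],None,fx=4,fy=4))
f=grab_frame('wrist'); cv2.imwrite(f'pics/w9.png',f['color'])
```

```text
t 7.9 p [ 0.4771 -0.3045  0.0747] q [ 1.121  1.002 -0.527  1.457 -0.295  1.45   0.805] F [-0.6 -0.2  0.7] w 0.0852 
x [-0.007  0.544  0.839] y [1.    0.004 0.005] z [-0.001  0.839 -0.544]
```

View pics/s9.png

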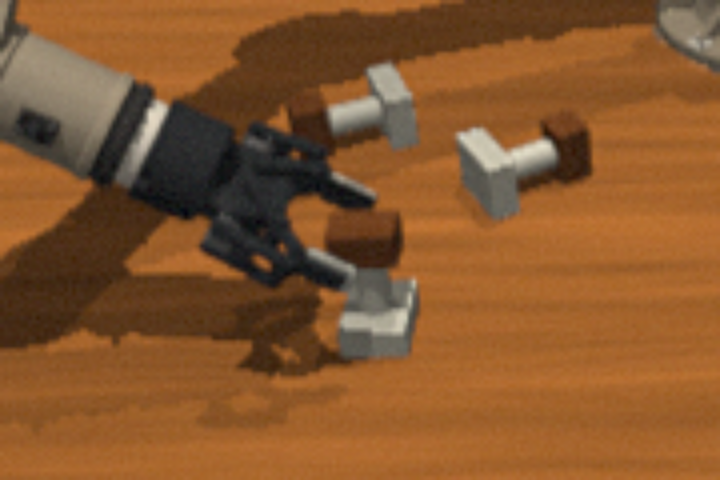

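View pics/w9.png

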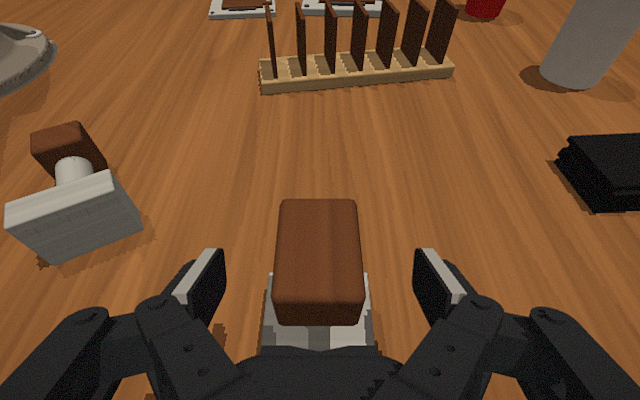

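The stamp stands upright and free (scene crop (375,290); wrist view: block at (318,260) with gaps on both sides). I retreat along the fingers.

Request:
{"method": "play_rows", "body": {"increments": [[0, 0, -15, 0, 0, 0, 0], [0, 0, -35, 0, 0, 0, 0], [0, 0, -40, 0, 0, 0, 0], [15, 0, -40, 0, 0, 0, 0]]}}

```text
clock: 8.4
tcp_pos: [0.4752, -0.4023, 0.1562]
orientation: [-1.601, -1.618, -0.879]
contact_force: [-0.2, -0.4, -1.1]
grip_width: 0.0854
```

Run:
```python
from plan import *
o=st()
rows([.48,-.36,.27],tool([0,0,-1],[1,0,0]),maxa=.12)
```

```text
t 8.4 p [ 0.4752 -0.4023  0.1562] q [ 1.143  1.003 -0.503  1.203 -0.289  1.727  0.765] F [-0.2 -0.4 -1.1] w 0.0854 
x [-0.005  0.535  0.845] y [ 1.     0.012 -0.002] z [-0.011  0.845 -0.535]
N 9 dist 0.1215 ang 57.7
[13.2, 0.6, -2.8, -0.001, -0.112, 0.001]
[12.8, 0.5, -4.3, -0.001, -0.112, 0.001]
[12.3, 0.5, -5.7, -0.001, -0.112, 0.001]
[11.5, 0.5, -7.0, -0.001, -0.112, 0.001]
[10.7, 0.5, -8.2, -0.001, -0.112, 0.001]
[9.7, 0.5, -9.4, -0.001, -0.112, 0.001]
[8.6, 0.5, -10.4, -0.001, -0.112, 0.001]
[7.4, 0.5, -11.3, -0.001, -0.112, 0.001]
[6.1, 0.5, -12.0, -0.001, -0.112, 0.001]
```

Request:
{"method": "play_rows", "body": {"increments": [[13, 0.5, -3, 0, -0.112, 0, 0], [13, 0.5, -4, 0, -0.112, 0, 0], [12, 0.5, -6, 0, -0.112, 0, 0], [12, 0.5, -7, 0, -0.112, 0, 0], [11, 0.5, -8, 0, -0.112, 0, 0]]}}

```text
clock: 8.9
tcp_pos: [0.4763, -0.3879, 0.2195]
orientation: [-1.99, -1.984, -0.429]
contact_force: [-0.1, 0.7, -1.6]
grip_width: 0.0855
```

Request:
{"method": "play_rows", "body": {"increments": [[10, 0.5, -9, 0, -0.112, 0, 0], [9, 0.5, -10, 0, -0.112, 0, 0], [7, 0.5, -11, 0, -0.112, 0, 0], [6, 0.5, -12, 0, -0.112, 0, 0], [0, 0, 0, 0, 0, 0, 0]]}}

```text
clock: 9.4
tcp_pos: [0.4817, -0.3618, 0.2776]
orientation: [2.187, 2.196, -0.041]
contact_force: [0.6, 0.6, 0.1]
grip_width: 0.0855
```

Run:
```python
from plan import *
import pickle
o=st()
for n in ('wrist','scene','top'):
    f=grab_frame(n); pickle.dump(f,open(n+'10.pkl','wb')); cv2.imwrite(f'pics/{n}10.png',f['color'])
```

```text
t 9.4 p [ 0.4817 -0.3618  0.2776] q [ 0.85   0.33  -0.417  1.689  0.189  1.125  0.38 ] F [0.6 0.6 0.1] w 0.0855 
x [-0.004  0.999 -0.048] y [1.    0.004 0.011] z [ 0.011 -0.048 -0.999]
```

View pics/wrist10.png

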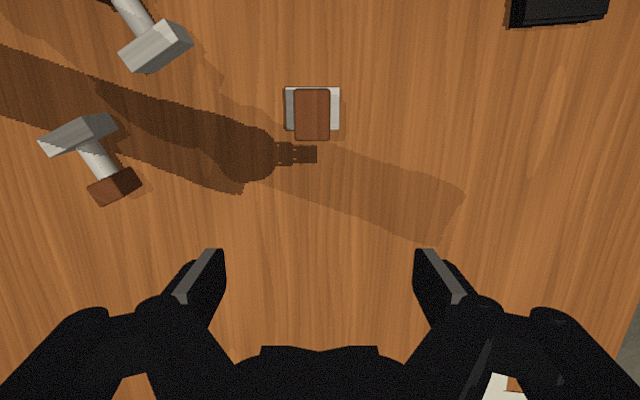

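View pics/scene10.png

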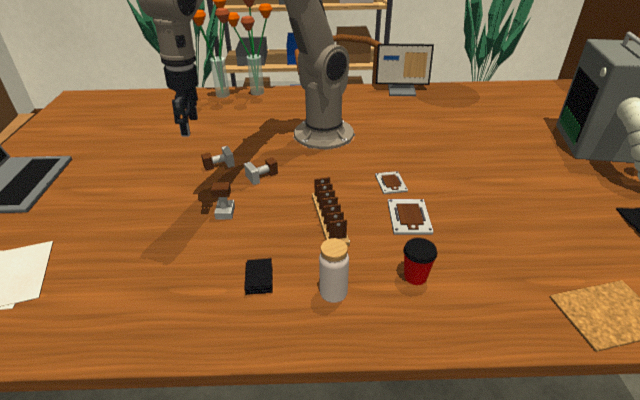

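The stamp stands free at wrist (312,110), scene (223,200). I measure the stamp's grip block, the jig and tag, and the rack.

```bash
cat > m2.py <<'E'
from h import *
import pickle
def rect(Q,n):
    (cx,cy),(a,b),an=cv2.minAreaRect((Q*1000).astype(np.float32)); print('  ',n,len(Q),'c',round(cx,1),round(cy,1),'size',round(a,1),round(b,1),'an',round(an,1))
for nm in ('wrist10','top10','scene10'):
    f=pickle.load(open(nm+'.pkl','rb')); w=pts(f); c=f['color'].astype(int); sat=c.max(2)-c.min(2)
    print(nm)
    reg=(abs(w[...,0]-.48)<.08)&(abs(w[...,1]+.30)<.07)
    g=reg&(w[...,2]>.09)&(w[...,2]<.11)
    if g.sum()>10: print('grip z',np.median(w[g][:,2]).round(4)); rect(w[g][:,:2],'grip')
    ft=reg&(w[...,2]>.019)&(w[...,2]<.028)&(sat<50)
    if ft.sum()>10: print('foot z',np.median(w[ft][:,2]).round(4)); rect(w[ft][:,:2],'foot')
    if nm=='wrist10': continue
    # jig
    reg=(abs(w[...,0]-.52)<.12)&(abs(w[...,1]-.235)<.1)
    wh=reg&(sat<45)&(c.max(2)>140)&(w[...,2]>.004)
    print('jig z',np.median(w[wh][:,2]).round(4)); 
    q=np.array([ray(f,u,v,.012)[:2] for v,u in np.argwhere(wh)]); rect(q,'jig')
    br=reg&(sat>30)&(w[...,2]>.0135)&(c[...,2]<150)&(w[...,2]<.03)
    n,l,s,ce=cv2.connectedComponentsWithStats(br.astype(np.uint8)); i=1+np.argmax(s[1:,4]); br=l==i
    zt=np.median(w[br][:,2]); print('tag z',zt.round(4),s[i],ce[i].round(1))
    q=np.array([ray(f,u,v,.018)[:2] for v,u in np.argwhere(br)]); rect(q,'tag+strap')
    op=cv2.morphologyEx(br.astype(np.uint8),cv2.MORPH_OPEN,np.ones((13,13),np.uint8))
    q=np.array([ray(f,u,v,.018)[:2] for v,u in np.argwhere(op)]); 
    if len(q)>10: rect(q,'tag body'); print(q.mean(0).round(4))
    rk=(abs(w[...,0]-.55)<.18)&(abs(w[...,1])<.1)&(w[...,2]>.005)&(w[...,2]<.09)
    rect(w[rk][:,:2],'rack'); print('rack zmax',np.percentile(w[rk][:,2],99).round(4))
    cr=f['color'][155:225,205:265] if nm=='top10' else f['color'][185:245,370:450]
    cv2.imwrite(f'pics/jig_{nm}.png',cv2.resize(cr,None,fx=8,fy=8,interpolation=cv2.INTER_NEAREST))
E
python3 m2.py
```

```text
wrist10
grip z 0.0991
   grip 1924 c 476.1 -314.0 size 36.0 49.8 an 0.2
foot z 0.0232
   foot 750 c 475.9 -314.2 size 64.0 48.9 an 0.1
top10
grip z 0.1001
   grip 250 c 476.0 -312.7 size 50.7 34.9 an 89.9
foot z 0.0242
   foot 173 c 475.1 -311.5 size 57.3 47.5 an 1.4
jig z 0.0127
   jig 971 c 499.3 235.0 size 109.4 193.0 an 87.8
tag z 0.0175 [221 181   6  24  60] [223.1 190.5]
   tag+strap 60 c 513.8 263.9 size 14.7 68.1 an 85.6
   rack 1730 c 552.3 -1.7 size 337.6 195.5 an 1.0
rack zmax 0.0829
scene10
grip z 0.0987
   grip 173 c 478.4 -313.3 size 44.2 48.9 an 0.6
foot z 0.0238
   foot 175 c 478.5 -313.9 size 50.7 67.8 an 90.0
jig z 0.0121
   jig 661 c 502.1 231.3 size 114.4 199.4 an 88.9
tag z 0.0179 [397 204  27  26 495] [409.9 214.7]
   tag+strap 495 c 538.9 232.4 size 66.0 112.4 an 87.7
   tag body 182 c 512.6 222.5 size 35.5 66.0 an 79.9
[0.5129 0.2221]
   rack 1431 c 535.1 1.6 size 267.6 94.7 an 23.0
rack zmax 0.0818
```

Run:
```python
from h import *
a=np.radians(.15)
Rd=tool([0,0,-1],[np.cos(a),np.sin(a),0])
print('A');rows([.476,-.3135,.14],Rd)
print('B');rows([.476,-.3135,.064],Rd,start=(np.array([.476,-.3135,.14]),Rd),maxd=20)
```

```text
A
N 4 dist 0.1444 ang 2.5
[14.8, -0.9, 32.9, 0.001, 0.011, -0.002]
[14.4, -0.8, 33.1, 0.001, 0.011, -0.002]
[14.1, -0.8, 33.2, 0.001, 0.011, -0.002]
[13.7, -0.7, 33.4, 0.001, 0.011, -0.002]
B
N 4 dist 0.076 ang 0.0
[0.0, 0.0, 19.0, 0.0, 0.0, 0.0]
[0.0, 0.0, 19.0, 0.0, 0.0, 0.0]
[0.0, 0.0, 19.0, 0.0, 0.0, 0.0]
[0.0, 0.0, 19.0, 0.0, 0.0, 0.0]
```

Request:
{"method": "play_rows", "body": {"increments": [[15, -1, 33, 0, 0.011, -0.002, 0], [15, -1, 33, 0, 0.011, -0.002, 0], [14, -1, 33, 0, 0.011, -0.002, 0], [9, 0, 20, 0, 0.011, 0, 0], [0, 0, 0, 0, 0, 0, 0]]}}

```text
clock: 10.05
tcp_pos: [0.4716, -0.3247, 0.1447]
orientation: [-2.234, -2.199, -0.01]
contact_force: [-0.2, -0.9, -0.5]
grip_width: 0.085
```

Run:
```python
from h import *
st()
Rd=tool([0,0,-1],[1,.0026,0])
rows([.476,-.3135,.064],Rd,maxd=22)
f=grab_frame('wrist'); cv2.imwrite('pics/w11.png',f['color'])
```

```text
t 10.05 p [ 0.4716 -0.3247  0.1447] q [ 0.821  0.443 -0.412  1.859  0.213  0.888  0.293] F [-0.2 -0.9 -0.5] w 0.085 
x [0.015 1.    0.009] y [ 1.    -0.015 -0.001] z [-0.     0.009 -1.   ]
N 4 dist 0.0816 ang 1.2
[2.6, 1.1, 20.2, -0.0, -0.002, -0.004]
[2.7, 1.1, 20.2, -0.0, -0.002, -0.004]
[2.7, 1.1, 20.2, -0.0, -0.002, -0.004]
[2.7, 1.1, 20.2, -0.0, -0.002, -0.004]
```

View pics/w11.png

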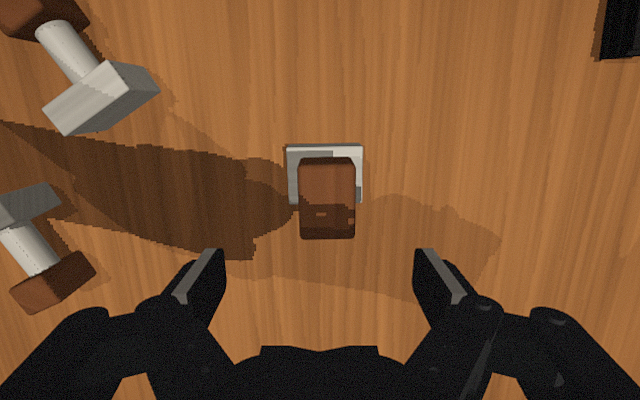

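Request:
{"method": "play_rows", "body": {"increments": [[7, 3, 10, 0, -0.004, -0.008, 0], [4, 1.5, 15, 0, -0.003, -0.008, 0], [0, 0, 0, 0, 0, 0, 0]]}}

```text
clock: 10.4
tcp_pos: [0.4782, -0.3183, 0.1216]
orientation: [2.224, 2.213, 0.002]
contact_force: [0.1, 0.2, 0.3]
grip_width: 0.0854
```

Run:
```python
from h import *
st()
rows([.476,-.3135,.064],tool([0,0,-1],[1,.0026,0]),maxd=18)
```

```text
t 10.4 p [ 0.4782 -0.3183  0.1216] q [ 0.794  0.471 -0.404  1.879  0.243  0.835  0.261] F [0.1 0.2 0.3] w 0.0854 
x [ 0.005  1.    -0.002] y [ 1.    -0.005  0.004] z [ 0.004 -0.002 -1.   ]
N 4 dist 0.0578 ang 0.5
[1.2, -0.6, 14.4, 0.001, 0.001, -0.002]
[1.2, -0.6, 14.4, 0.001, 0.001, -0.002]
[1.2, -0.6, 14.4, 0.001, 0.001, -0.002]
[1.2, -0.6, 14.4, 0.001, 0.001, -0.002]
```

Request:
{"method": "play_rows", "body": {"increments": [[1.5, -0.8, 15, 0.001, 0, -0.003, 0], [1.5, -0.6, 15, 0, 0, -0.002, 0], [1.5, -0.6, 13, 0, 0, 0, 0], [1, -0.5, 8, 0, 0, 0, 0], [0, 0, 0, 0, 0, 0, 0]]}}

```text
clock: 10.9
tcp_pos: [0.4778, -0.315, 0.0696]
orientation: [2.217, 2.214, 0.002]
contact_force: [0.1, 0.4, -1.1]
grip_width: 0.0852
```

Run:
```python
from h import *
st()
rows([.476,-.3135,.064],tool([0,0,-1],[1,.0026,0]),maxd=18)
```

```text
t 10.9 p [ 0.4778 -0.315   0.0696] q [ 0.766  0.538 -0.378  1.919  0.291  0.729  0.219] F [ 0.1  0.4 -1.1] w 0.0852 
x [ 0.001  1.    -0.005] y [ 1.    -0.001  0.007] z [ 0.007 -0.005 -1.   ]
N 1 dist 0.006 ang 0.6
[1.5, -1.8, 5.6, 0.007, 0.005, -0.004]
```

Request:
{"method": "play_rows", "body": {"increments": [[1.5, -2, 5, 0.007, 0.005, -0.003, 0], [0, 0, 0, 0, 0, 0, 0]]}}

```text
clock: 11.1
tcp_pos: [0.4758, -0.3136, 0.0645]
orientation: [2.219, 2.223, -0.0]
contact_force: [-0.6, -0.1, 0.6]
grip_width: 0.0856
```

Request:
{"method": "play_rows", "body": {"increments": [[0, 0, 0, 0, 0, 0, 255], [0, 0, 0, 0, 0, 0, 255], [0, 0, 0, 0, 0, 0, 255], [0, 0, 0, 0, 0, 0, 255], [0, 0, 0, 0, 0, 0, 255]], "force": 60}}

```text
clock: 11.6
tcp_pos: [0.4767, -0.3143, 0.0659]
orientation: [2.218, 2.221, 0.0]
contact_force: [0.7, 0.9, -4.7]
grip_width: 0.0352
```

Run:
```python
from h import *
import pickle
st()
f=grab_frame('scene'); pickle.dump(f,open('scene12.pkl','wb'));cv2.imwrite(f'pics/s12.png',cv2.resize(f['color'][100:250,130:310],None,fx=4,fy=4))
f=grab_frame('wrist'); cv2.imwrite('pics/w12.png',f['color'])
```

```text
t 11.6 p [ 0.4767 -0.3143  0.0659] q [ 0.766  0.545 -0.378  1.918  0.292  0.729  0.22 ] F [ 0.7  0.9 -4.7] w 0.0352 
x [-0.001  1.    -0.002] y [1.    0.001 0.002] z [ 0.002 -0.002 -1.   ]
```

View pics/s12.png

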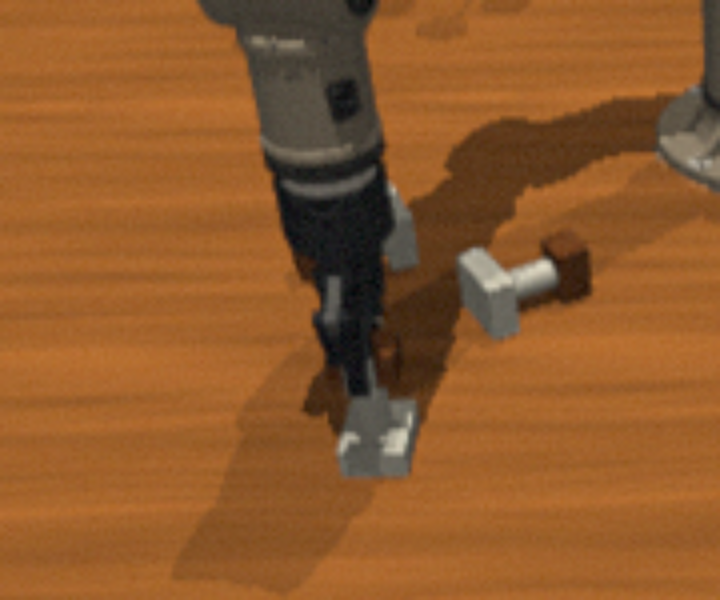

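View pics/w12.png

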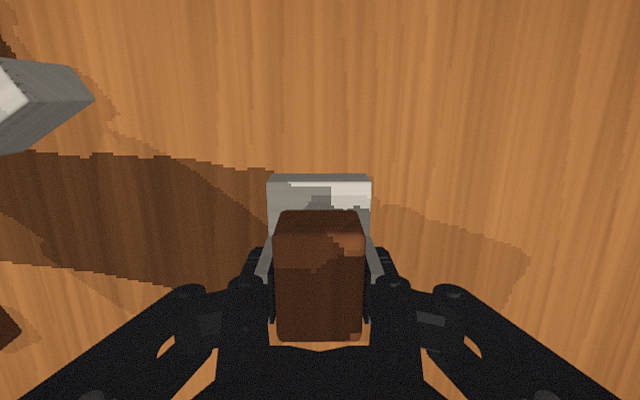

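Request:
{"method": "play_rows", "body": {"increments": [[0, 0, -15, 0, 0, 0, 255], [0, 0, -35, 0, 0, 0, 255], [0, 0, -40, 0, 0, 0, 255], [0, 0, -40, 0, 0, 0, 255], [10, 0, -30, 0, 0, 0, 255]]}}

```text
clock: 12.2
tcp_pos: [0.4721, -0.3029, 0.2286]
orientation: [-2.213, -2.215, 0.004]
contact_force: [1.5, 0.2, -2.5]
grip_width: 0.0352
```

Run:
```python
from h import *
st()
rows([.51,.08,.25],tool([0,0,-1],[1,0,0]),maxd=40)
```

```text
t 12.2 p [ 0.4721 -0.3029  0.2286] q [ 0.82   0.334 -0.447  1.803  0.162  1.051  0.313] F [ 1.5  0.2 -2.5] w 0.0352 
x [-0.001  1.     0.005] y [ 1.     0.001 -0.009] z [-0.009  0.005 -1.   ]
N 10 dist 0.3854 ang 0.6
[38.3, 3.8, -2.0, -0.001, -0.001, 0.0]
[38.3, 3.8, -2.0, -0.001, -0.001, 0.0]
[38.3, 3.8, -2.0, -0.001, -0.001, 0.0]
[38.3, 3.8, -2.0, -0.001, -0.001, 0.0]
[38.3, 3.8, -2.0, -0.001, -0.001, 0.0]
[38.3, 3.8, -2.1, -0.001, -0.001, 0.0]
[38.3, 3.8, -2.1, -0.001, -0.001, 0.0]
[38.3, 3.8, -2.1, -0.001, -0.001, 0.0]
[38.3, 3.8, -2.1, -0.001, -0.001, 0.0]
[38.3, 3.8, -2.1, -0.001, -0.001, 0.0]
```

Request:
{"method": "play_rows", "body": {"increments": [[20, 3, -4, -0.001, -0.001, 0, 255], [30, 4, -4, -0.001, -0.001, 0, 255], [38, 4, -4, -0.001, -0.001, 0, 255], [38, 4, -4, -0.001, -0.001, 0, 255], [38, 4, -4, -0.001, -0.001, 0, 255]]}}

```text
clock: 12.7
tcp_pos: [0.4923, -0.1397, 0.2592]
orientation: [2.225, 2.203, -0.002]
contact_force: [0.8, -0.6, -2.6]
grip_width: 0.0349
```

Run:
```python
from h import *
st()
rows([.51,.08,.25],tool([0,0,-1],[1,0,0]),maxd=40)
```

```text
t 12.7 p [ 0.4923 -0.1397  0.2592] q [ 0.622  0.22  -0.543  1.884  0.138  1.066  0.014] F [ 0.8 -0.6 -2.6] w 0.0349 
x [ 0.01   1.    -0.008] y [ 1.    -0.01   0.006] z [ 0.006 -0.008 -1.   ]
N 6 dist 0.2206 ang 0.8
[36.7, 2.6, 1.2, 0.001, 0.001, -0.002]
[36.7, 2.6, 1.3, 0.001, 0.001, -0.002]
[36.6, 2.7, 1.3, 0.001, 0.001, -0.002]
[36.6, 2.8, 1.4, 0.001, 0.001, -0.002]
[36.6, 2.8, 1.4, 0.001, 0.001, -0.002]
[36.6, 2.9, 1.5, 0.001, 0.001, -0.002]
```

Request:
{"method": "play_rows", "body": {"increments": [[37, 2.6, 0, 0.001, 0.001, -0.002, 255], [37, 2.6, 0, 0.001, 0.001, -0.002, 255], [37, 2.6, 0, 0.001, 0.001, -0.002, 255], [37, 2.6, 0, 0.001, 0.001, -0.002, 255], [25, 2.6, 0, 0.001, 0.001, -0.002, 255]]}}

```text
clock: 13.2
tcp_pos: [0.5041, 0.0433, 0.2635]
orientation: [2.211, 2.222, -0.0]
contact_force: [-0.2, -0.1, -2.8]
grip_width: 0.0355
```

Request:
{"method": "play_rows", "body": {"increments": [[10, 0, 0, 0, 0, 0, 255], [0, 0, 0, 0, 0, 0, 255]]}}

```text
clock: 13.4
tcp_pos: [0.5032, 0.058, 0.265]
orientation: [2.203, 2.23, 0.002]
contact_force: [-0.4, -0.8, -2.5]
grip_width: 0.035
```

Run:
```python
from h import *
import pickle
st()
for n in ('wrist','scene'):
    f=grab_frame(n); pickle.dump(f,open(n+'13.pkl','wb')); cv2.imwrite(f'pics/{n}13.png',f['color'])
```

```text
t 13.4 p [0.5032 0.058  0.265 ] q [ 0.341  0.225 -0.668  1.88   0.164  1.085 -0.379] F [-0.4 -0.8 -2.5] w 0.035 
x [-0.012  1.    -0.004] y [1.    0.012 0.006] z [ 0.006 -0.004 -1.   ]
```

View pics/wrist13.png

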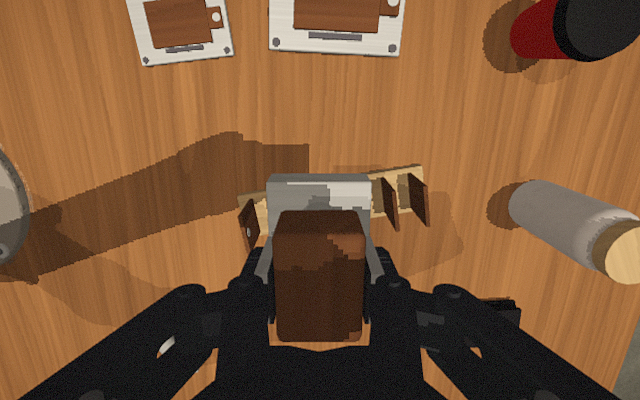

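View pics/scene13.png

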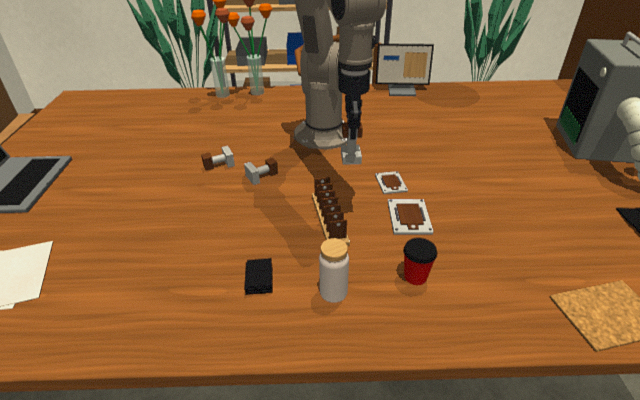

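The rack is below the stamp (wrist (330,205)), with 0.2 m under the foot. The jig is at the upper edge, (335,25). I move on 60 mm to see all of it.

Request:
{"method": "play_rows", "body": {"increments": [[30, 2, 0, 0, 0, 0.006, 255], [30, 2, 0, 0, 0, 0.006, 255], [6, 0, 0, 0, 0, 0, 255], [0, 0, 0, 0, 0, 0, 255]]}}

```text
clock: 13.9
tcp_pos: [0.5085, 0.1131, 0.2637]
orientation: [2.234, 2.194, -0.007]
contact_force: [-0.1, -1.4, -3.4]
grip_width: 0.0355
```

Run:
```python
from h import *
import pickle
st()
for n in ('wrist',):
    f=grab_frame(n); pickle.dump(f,open(n+'14.pkl','wb')); cv2.imwrite(f'pics/{n}14.png',f['color'])
```

```text
t 13.9 p [0.5085 0.1131 0.2637] q [ 0.238  0.259 -0.686  1.848  0.196  1.1   -0.54 ] F [-0.1 -1.4 -3.4] w 0.0355 
x [ 0.018  1.    -0.01 ] y [ 1.    -0.018  0.005] z [ 0.004 -0.01  -1.   ]
```

View pics/wrist14.png

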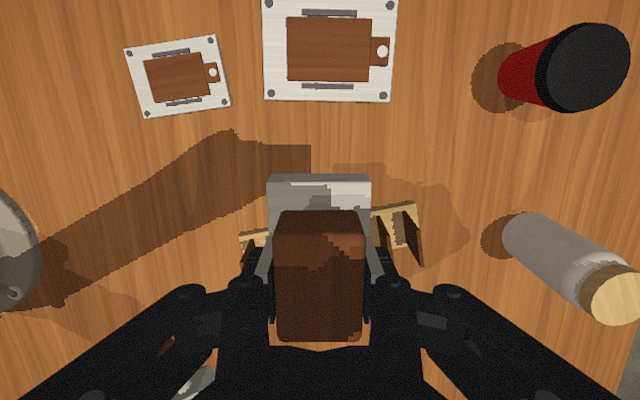

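The jig's tag is at (328,48), with its strap at (381,50), pointing to +x. I measure its body rectangle.

```bash
cat > m3.py <<'E'
from h import *
import pickle,sys
def tag(f,zpl=.018,zlo=.005):
    w=pts(f); c=f['color'].astype(int); sat=c.max(2)-c.min(2)
    reg=(abs(w[...,0]-.525)<.075)&(abs(w[...,1]-.235)<.06)&(w[...,2]<.03)
    wh=(abs(w[...,0]-.52)<.09)&(abs(w[...,1]-.235)<.075)&(sat<45)&(c.max(2)>110)&(w[...,2]>.005)&(w[...,2]<.03)
    br=reg&(c[...,2]<140)&(sat>30)&(w[...,2]>.012)
    n,l,s,ce=cv2.connectedComponentsWithStats(br.astype(np.uint8)); i=1+np.argmax(s[1:,4]); br=(l==i)
    print('tag px',s[i],'z',np.median(w[br][:,2]).round(4),'jig z',np.median(w[wh][:,2]).round(4))
    k=int(s[i,3]*.7)|1
    op=cv2.morphologyEx(br.astype(np.uint8),cv2.MORPH_OPEN,np.ones((k,k),np.uint8))
    for nm,m,z in (('body',op,zpl),('all',br,zpl),('jig',wh|br,.012)):
        q=np.array([ray(f,u,v,z)[:2] for v,u in np.argwhere(m)])
        if len(q)<10: continue
        (cx,cy),(a,b),an=cv2.minAreaRect((q*1000).astype(np.float32)); print(nm,'c',round(cx,1),round(cy,1),'size',round(a,1),round(b,1),'an',round(an,2),'mean',q.mean(0).round(4))
tag(pickle.load(open(sys.argv[1],'rb')))
E
for x in wrist14 scene13 scene0 top0; do echo $x; python3 m3.py $x.pkl; done
```

```text
wrist14
tag px [ 286   17  104   65 5658] z 0.0172 jig z 0.0113
all c 532.5 233.4 size 65.4 113.7 an 88.26 mean [0.5262 0.2344]
jig c 521.9 232.6 size 106.2 148.7 an 87.73 mean [0.5221 0.2341]
scene13
tag px [397 204  27  25 488] z 0.018 jig z 0.012
all c 536.8 232.5 size 66.0 108.3 an 87.69 mean [0.5316 0.2325]
jig c 527.6 232.1 size 110.1 154.9 an 87.84 mean [0.5285 0.2326]
scene0
tag px [397 204  27  26 489] z 0.018 jig z 0.0121
all c 538.9 232.6 size 65.7 112.6 an 88.03 mean [0.5321 0.2327]
jig c 527.6 232.1 size 110.1 154.9 an 87.84 mean [0.529  0.2325]
top0
tag px [221 182   5  17  41] z 0.0175 jig z 0.0129
all c 521.0 265.2 size 10.3 47.9 an 85.55 mean [0.5236 0.2656]
jig c 520.5 234.2 size 108.9 146.6 an 88.07 mean [0.5138 0.2333]
```

Tag centre is about (0.5215, 0.2335), yaw -2.0°, top at about 17.5 mm. I move over it high first.

```bash
cat > tg2.py <<'E'
from h import *
a=np.radians(-2.0); Rf=tool([0,0,-1],[np.cos(a),np.sin(a),0])
C=np.array([.5215,.2332])
E
python3 - <<'E'
from tg2 import *
rows([*C,.18],Rf,maxd=30)
E
```

```text
N 5 dist 0.1473 ang 1.1
[24.3, 2.1, 16.5, 0.001, 0.002, 0.003]
[24.3, 2.0, 16.5, 0.001, 0.002, 0.003]
[24.3, 1.9, 16.6, 0.001, 0.002, 0.003]
[24.3, 1.9, 16.6, 0.001, 0.002, 0.003]
[24.2, 1.8, 16.7, 0.001, 0.002, 0.003]
```

Request:
{"method": "play_rows", "body": {"increments": [[24, 2, 10, 0.001, 0.002, 0.003, 255], [24, 2, 14, 0.001, 0.002, 0.003, 255], [24, 2, 16, 0.001, 0.002, 0.003, 255], [24, 2, 16, 0.001, 0.002, 0.003, 255], [15, 2, 5, 0.001, 0.002, 0.003, 255]]}}

```text
clock: 14.45
tcp_pos: [0.527, 0.21, 0.1995]
orientation: [2.277, 2.153, -0.008]
contact_force: [-0.5, -0.2, -2.5]
grip_width: 0.0355
```

Request:
{"method": "play_rows", "body": {"increments": [[0, 0, 0, 0, 0, 0, 255]]}}

```text
clock: 14.55
tcp_pos: [0.5271, 0.2099, 0.1985]
orientation: [2.278, 2.154, -0.01]
contact_force: [-0.2, 0.1, -3.3]
grip_width: 0.0356
```

Run:
```python
from tg2 import *
import pickle
st(); rows([*C,.13],Rf,maxd=20)
for n in ('wrist','scene'):
    f=grab_frame(n); pickle.dump(f,open(n+'15.pkl','wb')); cv2.imwrite(f'pics/{n}15.png',f['color'] if n=='wrist' else cv2.resize(f['color'][130:260,340:460],None,fx=4.5,fy=4.5))
```

```text
t 14.55 p [0.5271 0.2099 0.1985] q [ 0.034  0.417 -0.673  1.813  0.309  1.022 -0.818] F [-0.2  0.1 -3.3] w 0.0356 
x [ 0.056  0.998 -0.009] y [ 0.998 -0.056  0.001] z [ 0.    -0.009 -1.   ]
N 4 dist 0.0726 ang 1.3
[5.9, -1.7, 17.1, 0.0, 0.002, -0.005]
[5.9, -1.7, 17.1, 0.0, 0.002, -0.005]
[5.8, -1.7, 17.1, 0.0, 0.002, -0.005]
[5.8, -1.6, 17.1, 0.0, 0.002, -0.005]
```

View pics/wrist15.png

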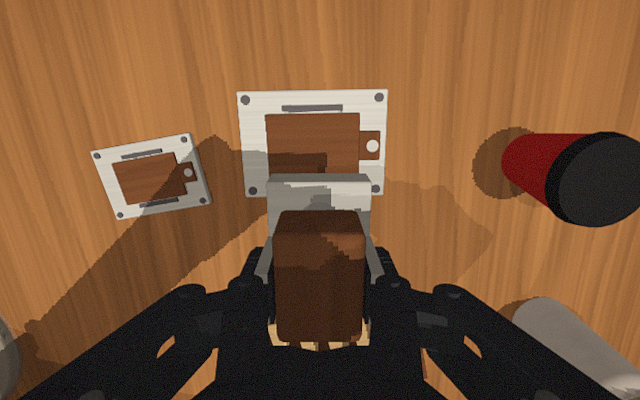

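View pics/scene15.png

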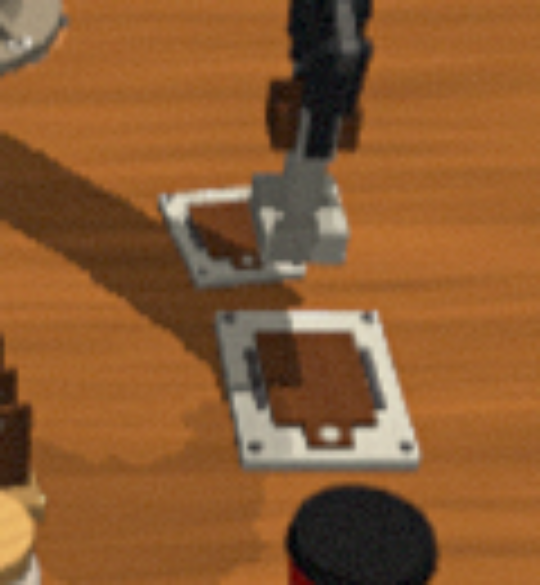

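The jig is fully in view: the tag's far corners are at about (266,114) and (359,113), and the foot is still short of it. I measure the tag edges from this closer view.

Run:
```python
from h import *
import pickle
f=pickle.load(open('wrist15.pkl','rb')); g=cv2.cvtColor(f['color'],cv2.COLOR_BGR2GRAY); c=f['color'].astype(int)
sat=c.max(2)-c.min(2)
br=((sat>28)).astype(np.uint8)
# per-row left/right edges of tag within the jig plate
L=[];Rr=[]
for v in range(120,170,2):
    row=br[v,240:385]; xs=np.where(row)[0]+240
    # restrict to segment containing col 310
    l=r_=310
    while br[v,l-1] and l>245: l-=1
    while br[v,r_+1] and r_<380: r_+=1
    L.append(ray(f,l-.5,v,.018)[:2]); Rr.append((v,r_,ray(f,r_+.5,v,.018)[:2]))
L=np.array(L); print('left',L[::5].round(4).tolist())
RB=np.array([x[2] for x in Rr if x[1]<365]); print('right',[ (x[0],x[1]) for x in Rr][::3],RB[::3].round(4).tolist())
far=[]
for u in range(272,355,4):
    v=140
    while br[v-1,u]: v-=1
    far.append(ray(f,u,v-.5,.018)[:2])
far=np.array(far); print('far',far[::5].round(4).tolist())
pf=np.polyfit(far[:,0],far[:,1],1); print('yaw far',np.degrees(np.arctan(pf[0])))
a=np.arctan(pf[0]); ux=np.array([np.cos(a),np.sin(a)]); uy=np.array([-np.sin(a),np.cos(a)])
xl=np.median(L@ux); xr=np.median(RB@ux); yf=np.median(far@uy); print('len',xr-xl,'centre',((xl+xr)/2*ux+(yf-.033)*uy).round(4))
# jig plate
w=pts(f)
pl=(sat<45)&(c.max(2)>60)&(w[...,2]>.006)&(w[...,2]<.02)&(abs(w[...,0]-.52)<.1)&(abs(w[...,1]-.24)<.08)
cols=[];
P=[]
for u in range(250,380,5):
    vs=np.where(pl[:120,u])[0]; P.append(ray(f,u,vs.min()-.5,.012)[:2])
P=np.array(P); pj=np.polyfit(P[:,0],P[:,1],1); print('jig far yaw',np.degrees(np.arctan(pj[0])),'jig centre y from far', (np.median(P@uy)-.055))
print('tag centre uy coord',yf-.033)
# held stamp foot top far edge  & sides (z = tcp-.0659+.024)
o=r.get_obs(); zf=o['tcp_pos'][2]-.0659+.024
ft=(w[...,2]>zf-.012)&(w[...,2]<zf+.006)&(sat<40)&(abs(w[...,0]-.527)<.06)&(abs(w[...,1]-.22)<.06)
q=w[ft]; print('foot top',ft.sum(),np.percentile(q,[1,50,99],axis=0).round(4).tolist(), 'pred z',zf)
```

```text
left [[0.4763, 0.2627], [0.4762, 0.2529], [0.4762, 0.243], [0.4761, 0.2328], [0.475, 0.2226]]
right [(120, 359), (126, 359), (132, 380), (138, 379), (144, 366), (150, 368), (156, 379), (162, 358), (168, 358)] [[0.5699, 0.2573], [0.5698, 0.2515], [0.5681, 0.2173], [0.568, 0.211]]
far [[0.4843, 0.2684], [0.5039, 0.2673], [0.5235, 0.2672], [0.5431, 0.266], [0.5627, 0.2649]]
yaw far -2.26928598993976
len 0.09313838025549792 centre [0.5223 0.2337]
jig far yaw -2.280419434075761 jig centre y from far 0.25422292481079906
tag centre uy coord 0.2542059290276165
foot top 3760 [[0.4958, 0.202, 0.1458], [0.5279, 0.2261, 0.1558], [0.5584, 0.2361, 0.1607]] pred z 0.15719370252731776
```

```bash
cat > tg2.py <<'E'
from h import *
a=np.radians(-2.2); Rf=tool([0,0,-1],[np.cos(a),np.sin(a),0])
C=np.array([.5222,.2333])
E
python3 - <<'E'
from tg2 import *
rows([*C,.12],Rf,maxd=20)
E
```

```text
N 5 dist 0.0833 ang 1.3
[5.2, -1.3, 15.8, 0.0, 0.002, -0.004]
[5.2, -1.3, 15.8, 0.0, 0.002, -0.004]
[5.2, -1.3, 15.8, 0.0, 0.002, -0.004]
[5.1, -1.3, 15.8, 0.0, 0.002, -0.004]
[5.1, -1.2, 15.8, 0.0, 0.002, -0.004]
```

Request:
{"method": "play_rows", "body": {"increments": [[6, -1.3, 14, 0, 0.002, -0.004, 255], [6, -1.3, 14, 0, 0.002, -0.004, 255], [6, -1.3, 14, 0, 0.002, -0.004, 255], [5, -1.3, 10, 0, 0.002, -0.004, 255], [0, 0, 0, 0, 0, 0, 255]]}}

```text
clock: 15.15
tcp_pos: [0.5241, 0.2269, 0.1427]
orientation: [2.269, 2.165, -0.003]
contact_force: [-0.4, 0.4, -3.0]
grip_width: 0.0352
```

Run:
```python
from tg2 import *
st(); rows([*C,.11],Rf,maxd=12)
```

```text
t 15.15 p [0.5241 0.2269 0.1427] q [-0.02   0.488 -0.649  1.856  0.371  0.921 -0.888] F [-0.4  0.4 -3. ] w 0.0352 
x [ 0.047  0.999 -0.005] y [ 0.999 -0.047  0.002] z [ 0.002 -0.005 -1.   ]
N 3 dist 0.0334 ang 0.6
[2.1, -0.7, 10.9, 0.001, 0.002, -0.003]
[2.1, -0.7, 10.9, 0.001, 0.002, -0.003]
[2.1, -0.7, 10.9, 0.001, 0.002, -0.003]
```

Request:
{"method": "play_rows", "body": {"increments": [[3, -1, 11, 0.001, 0.003, -0.004, 255], [3, -1, 11, 0.001, 0.002, -0.004, 255], [2, -0.6, 8, 0, 0.001, -0.003, 255], [0, 0, 0, 0, 0, 0, 255]]}}

```text
clock: 15.55
tcp_pos: [0.5217, 0.2358, 0.1099]
orientation: [-2.258, -2.182, -0.002]
contact_force: [-0.2, 0.0, -3.4]
grip_width: 0.0352
```

Run:
```python
from tg2 import *
import pickle
st(); rows([*C,.094],Rf,maxd=12)
for n in ('wrist','scene','top'):
    f=grab_frame(n); pickle.dump(f,open(n+'16.pkl','wb')); cv2.imwrite(f'pics/{n}16.png',f['color'] if n=='wrist' else cv2.resize(f['color'][150:260,360:460] if n=='scene' else f['color'][140:230,190:290],None,fx=5,fy=5))
```

```text
t 15.55 p [0.5217 0.2358 0.1099] q [-0.047  0.533 -0.633  1.877  0.406  0.862 -0.917] F [-0.2  0.  -3.4] w 0.0352 
x [0.034 0.999 0.002] y [ 0.999 -0.034 -0.   ] z [-0.     0.002 -1.   ]
N 2 dist 0.0161 ang 0.3
[-1.3, 0.3, 7.9, -0.0, -0.001, 0.002]
[-1.3, 0.3, 7.9, -0.0, -0.001, 0.002]
```

View pics/wrist16.png

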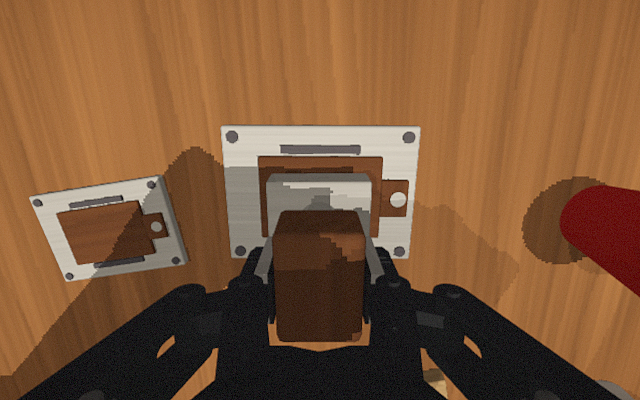

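View pics/scene16.png

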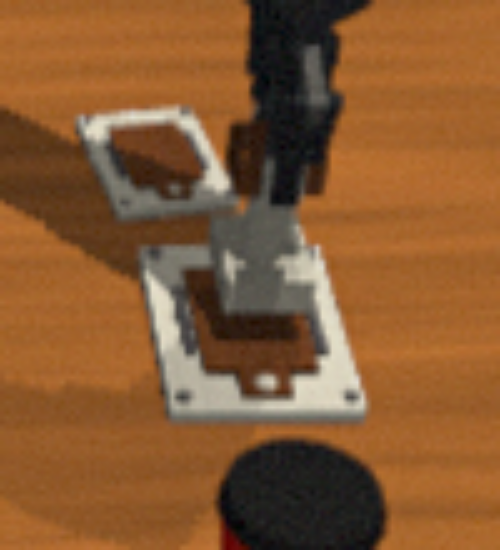

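The foot hovers over the tag, centred along x (wrist: foot edges 267–372 between tag edges 258–383). I lower it the rest of the way.

Request:
{"method": "play_rows", "body": {"increments": [[-1.5, 0.4, 6, 0, -0.001, 0.002, 255], [-1, 0.2, 4, 0, -0.001, 0.002, 255], [0, 0, 0, 0, 0, 0, 255]]}}

```text
clock: 16.0
tcp_pos: [0.5244, 0.2332, 0.1018]
orientation: [2.264, 2.174, 0.006]
contact_force: [0.1, -0.1, -3.0]
grip_width: 0.0352
```

Run:
```python
from tg2 import *
st(); rows([*C,.094],Rf,maxd=12)
```

```text
t 16.0 p [0.5244 0.2332 0.1018] q [-0.051  0.543 -0.623  1.882  0.418  0.845 -0.928] F [ 0.1 -0.1 -3. ] w 0.0352 
x [0.04  0.999 0.001] y [ 0.999 -0.04   0.004] z [ 0.004  0.001 -1.   ]
N 1 dist 0.0081 ang 0.3
[0.0, -2.2, 7.8, 0.004, -0.001, -0.002]
```

Request:
{"method": "play_rows", "body": {"increments": [[0, -1.5, 4.5, 0.003, -0.001, -0.001, 255], [0, -0.5, 3, 0.001, 0, -0.001, 255], [0, 0, 0, 0, 0, 0, 255]]}}

```text
clock: 16.3
tcp_pos: [0.5224, 0.2331, 0.0938]
orientation: [2.263, 2.178, 0.0]
contact_force: [0.6, -0.6, -2.3]
grip_width: 0.0353
```

Run:
```python
from tg2 import *
st(); rows([*C,.094],Rf,maxd=12)
```

```text
t 16.3 p [0.5224 0.2331 0.0938] q [-0.055  0.554 -0.619  1.888  0.425  0.834 -0.933] F [ 0.6 -0.6 -2.3] w 0.0353 
x [ 0.038  0.999 -0.   ] y [ 0.999 -0.038  0.   ] z [ 0. -0. -1.]
N 1 dist 0.0003 ang 0.0
[0.2, -0.2, -0.2, 0.0, 0.0, -0.0]
```

Run:
```python
from tg2 import *
import pickle
for n in ('wrist','scene','top','scene','top','wrist'):
    f=grab_frame(n); pickle.dump(f,open(n+'17.pkl','wb')); cv2.imwrite(f'pics/{n}17.png',f['color'] if n=='wrist' else cv2.resize(f['color'][150:260,360:460] if n=='scene' else f['color'][140:230,190:290],None,fx=5,fy=5))
    print(r.get_obs()['tcp_pos'].round(4))
st()
for n in ('wrist','scene','top'):
    f=pickle.load(open(n+'17.pkl','rb')); w=pts(f); c=f['color'].astype(int); sat=c.max(2)-c.min(2)
    ft=(w[...,2]>.030)&(w[...,2]<.058)&(sat<45)&(abs(w[...,0]-.522)<.06)&(abs(w[...,1]-.233)<.045)
    q=w[ft]; print(n,ft.sum(),np.percentile(q,[1,50,99],axis=0).round(4).tolist())
```

```text
[0.5224 0.2331 0.094 ]
[0.5226 0.2333 0.0942]
[0.5227 0.2333 0.0943]
[0.5227 0.2333 0.0944]
[0.5228 0.2334 0.0944]
[0.5228 0.2333 0.0944]
t 16.6 p [0.5228 0.2333 0.0944] q [-0.055  0.553 -0.619  1.887  0.425  0.834 -0.933] F [-0.1 -0.4 -3.3] w 0.0352 
x [0.039 0.999 0.   ] y [ 0.999 -0.039  0.001] z [ 0.001  0.    -1.   ]
wrist 4156 [[0.4913, 0.2261, 0.0309], [0.5232, 0.2512, 0.0517], [0.554, 0.2596, 0.0552]]
scene 306 [[0.4927, 0.2072, 0.0302], [0.5436, 0.2259, 0.0508], [0.5573, 0.2567, 0.056]]Traceback (most recent call last):
  File "<stdin>", line 10, in <module>
    return _quantile_unchecked(
        a, q, axis, out, overwrite_input, method, keepdims, weights)
    return _ureduce(a,
                    func=_quantile_ureduce_func,
    ...<5 lines>...
                    overwrite_input=overwrite_input,
                    method=method)
    r = func(a, **kwargs)
    result = _quantile(arr,
                       quantiles=q,
    ...<2 lines>...
                       out=out,
                       weights=wgt)
    slices_having_nans = np.isnan(arr[-1, ...])
                                  ~~~^^^^^^^^^
IndexError: index -1 is out of bounds for axis 0 with size 0
```

View pics/wrist17.png

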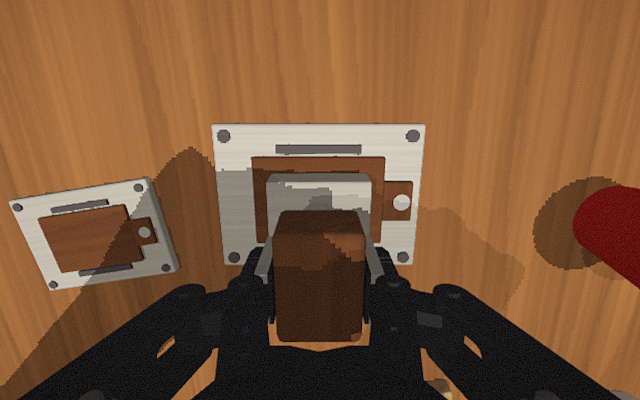

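View pics/scene17.png

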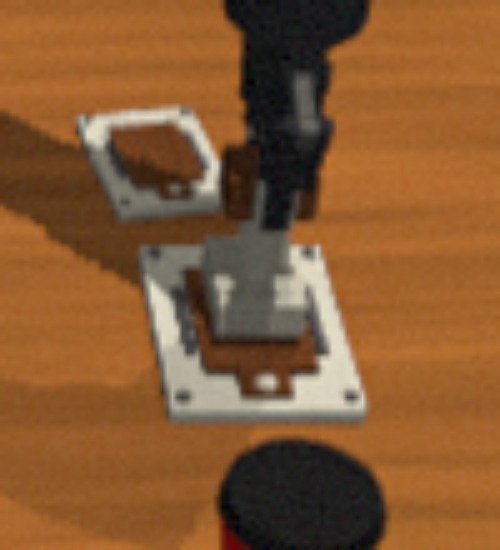

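View pics/top17.png

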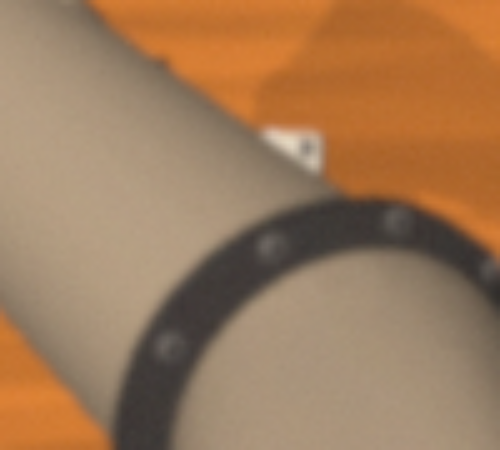

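Run:
```python
from h import *
print(r.hand_in()); st()
```

```text
the job is handed in; nothing more can be done
None
the job is handed in; nothing more can be done
```

The stamp is now held still and upright about 10.5 mm above the blank tag on the jig, and the job is handed in at 16.6 s of the 64 s allowed. No verdict was reported.

**What I did:** I took the farthest of the three stamps by its grip block, lifted it, turned it 90° and stood it on the bare table. I let go, backed off and saw it standing free. Then I took it again by the grip block from above, with the jaws across the 36 mm side. I carried it over the rack with at least 0.1 m of room above the tags, and brought it down over the 150 × 110 mm jig.

**Last checks:**

| | Measured |
|---|---|
| Tool position (x, y) | (0.5228, 0.2333) m |
| Tag centre, wrist view (x, y) | (0.5223, 0.2337) m |
| Yaw of the stamp against the tag | both about −2.2°, within 0.1° |
| Lean of the tool | under 0.1° |
| Height of the foot's top | about 52 mm, which puts the underside near 28.5 mm |
| Wrist force | the stamp's weight only |
| Drift over the last 0.3 s | under 1 mm |

**What disagreed or failed:**
- **Scene camera:** it put the tag about 3–4 mm farther in x than the wrist view did. It had a similar +2.5 mm offset on the stamp, so I went by the wrist view.
- **Top camera:** the arm blocked its view at the end, so it gave no final check.
- **Set-down push:** while standing the stamp up, I pushed on after the foot was already on the table. The wrist force rose to about 43 N for a moment, through the fingers and the stamp.

I saw no contact with the rack, jig or tag, and no sign that the tumbler, cup or pile had moved. I did not measure them again at the end.

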